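# Make up the kits for two carburettors

## Task

Make up the kit trays for the two carburettors being rebuilt. The tray in front of the upright carburettor gets its slide parts, the slide cap, the slide spring and the slide needle; the tray in front of the one lying on its side gets its float-bowl parts, the twin float and the emulsion tube. Lay each part flat in the pocket cut for it, the cap upright, and leave the spark plug and the fuel tap where they are.

Things in the scene. Friction and masses are not known exactly. Their poses are not given: they have to be found in the camera images.
- slide_tray: Fixed grey tray with a round pocket, by the upright carburettor; 84 (x) x 180 (y) x 16 mm, origin under its centre. Foam top at z 14, yellow pocket floors at z 6 mm. Pockets at x 0: cap, round, 53 wide, y +56 (no finger room: keep fingertips above the foam); spring, 59 (x) x 28, y 0; needle, 66 (x) x 22, y -44. Finger channel across both, 36 wide in x, y -74 to +27, floor at z 6.
- bowl_tray: Fixed grey tray with a squarish pocket, by the carburettor lying on its side; 84 (x) x 180 (y) x 16 mm, origin under its centre. Foam top at z 14, yellow pocket floors at z 6 mm. Pockets at x 0: float, 60 (x) x 62, y +40, finger notches 54 wide in x to 44 either side in y; tube, 52 (x) x 24, y -42, finger notches 36 wide in x to 30 either side in y.
- slide_cap: Slide cap: round bright-metal cap with O-rings and a brass boss on top, 39 mm across, standing upright; solid to 24 mm up (the boss above, to 34 mm, has no substance). Origin: centre of its underside, z up.
- slide_spring: Slide spring: bright coil spring lying on its side, rigid, 43 mm long (its y axis), 14 mm across and high; the fingers close on it at 10 mm across x. Origin: middle of its underside. Lies in its pocket with its y along the tray's x, either way round.
- slide_needle: Slide needle: grey round metal pin with a pointed end, lying, 50 mm long (its y axis), 8 mm across. Origin: middle of its underside as laid at the start. Lies in its pocket with its y along the tray's x, either way round.
- twin_float: Twin float: two black blocks joined by a thin brass bridge, 44 (x) x 48 (y) x 14 mm, lying flat. Origin: centre of its underside. The blocks span x -22 to +4 mm and y 6 to 24 mm either side: grip across y (48 mm) at x -9 mm; the bridge, beyond x 4, has no substance. Lies in its pocket with its y along the tray's y, either way round, its origin at the pocket's centre.
- emulsion_tube: Emulsion tube (jet holder): small copper-coloured tube with a thicker head, lying, 36 mm long (its y axis), 10 mm across, 11 mm high. Origin: middle of its underside as laid at the start. Lies in its pocket with its y along the tray's x, either way round.
- spark_plug: Spark plug, white and metal, 20 x 74 x 23 mm, lying on the blue mat; not wanted, stays where it is. Origin: centre of its underside, y along it.
- fuel_tap: Cast grey fuel tap body, an upright stub on a flange, 43 x 67 x 55 mm, standing on the blue mat; not wanted, stays where it is. Origin: centre of its underside.
Not all that is in view belongs to the job. Leave any purple look-alike of the slide_cap alone.

How it is judged:
At the end, for the whole second after the job is handed in: All five parts at rest on the floors of their own pockets: origin within 12 mm of the pocket's centre along tray x and y, cap upright and float flat within 0.17 rad, long parts level within 0.12 and along the pocket within 0.45 rad. Spark plug and fuel tap moved under 30 mm (x of slide_cap in the frame of slide_tray between -0.012 and 0.012 m and y of slide_cap in the frame of slide_tray between 0.044 and 0.068 m and z of slide_cap in the frame of slide_tray between 0.002 and 0.01 m and angle between each of slide_cap, twin_float's own z axis and vertical below 0.17 rad and linear speed of each of slide_cap, slide_spring, slide_needle, twin_float, emulsion_tube below 0.02 m/s and x of slide_spring in the frame of slide_tray between -0.012 and 0.012 m and y of slide_spring in the frame of slide_tray between -0.012 and 0.012 m and z of slide_spring in the frame of slide_tray between 0.002 and 0.0215 m and angle between slide_spring's own y axis and vertical between 1.45 and 1.69 rad and angle between the y axis of each of slide_spring, slide_needle and the x axis of slide_tray, either way round below 0.45 rad and x of slide_needle in the frame of slide_tray between -0.012 and 0.012 m and y of slide_needle in the frame of slide_tray between -0.056 and -0.032 m and z of slide_needle in the frame of slide_tray between 0.002 and 0.0155 m and angle between slide_needle's own y axis and vertical between 1.45 and 1.69 rad and x of twin_float in the frame of bowl_tray between -0.012 and 0.012 m and y of twin_float in the frame of bowl_tray between 0.028 and 0.052 m and z of twin_float in the frame of bowl_tray between 0.002 and 0.01 m and angle between the y axis of twin_float and the y axis of bowl_tray, either way round below 0.45 rad and x of emulsion_tube in the frame of bowl_tray between -0.012 and 0.012 m and y of emulsion_tube in the frame of bowl_tray between -0.054 and -0.03 m and z of emulsion_tube in the frame of bowl_tray between 0.002 and 0.0185 m and angle between emulsion_tube's own y axis and vertical between 1.45 and 1.69 rad and angle between the y axis of emulsion_tube and the x axis of bowl_tray, either way round below 0.45 rad and distance of each of spark_plug, fuel_tap from where it was at the start of the episode below 0.03 m); the robot touches nothing.
It fails at once if the spark plug is pushed or carried off (moved 30 mm or more) (distance of spark_plug from where it was at the start of the episode above 0.03 m).
It fails at once if the fuel tap is pushed or carried off (moved 30 mm or more) (distance of fuel_tap from where it was at the start of the episode above 0.03 m).
It also fails if it takes over 125 s, if anything falls off the work surface, if the arm or the gripper's body presses on something with over 40 N, if the wrist force passes 120 N, or if a joint passes its speed limit or range.

## Robot

A 6-joint arm with a two-finger parallel gripper is mounted at the origin on the work surface; the furniture and walls round the work are solid. World frame = base frame: x ahead of the robot, y to its left, z up, the work surface at z = 0. Lengths are in m, angles in rad, forces in N, time in s.
With the tool pointing down it reaches from about 0.4 to 0.925 m from the base axis. Payload 12.5 kg.
Tool frame: the origin (TCP) lies on the centre line of the jaws, within the pads' length; the fingertips stand 22 mm ahead of it and the grasp point (between the pads) lies 3 mm ahead of it (robot.finger_overhang is the distance from the TCP to the fingertips, in m); z points along the fingers, y is the line along which they close (so a half turn about z gives the same grasp; the last joint's range is limited). The gripper opens to 95 mm and grips with 3 to 60 N. Pads are 20 mm wide; open, the fingers measure 119 mm over their backs; the gripper's body (75 mm by 180 mm) begins 59 mm behind the grasp point.
Start: joints at [-1.316, 0.491, 1.559, -0, 1.092, -0.106], TCP at [0.221, -0.585, 0.237] pointing down, gripper open.
Joint ranges: [-3.1, 3.1], [-0.84, 2.19], [0.05, 2.79], [-1.13, 4.28], [0.06, 2.93], [-2.69, 2.69]. Speed limits (rad/s): [2.22, 2.22, 2.79, 3.14, 3.14, 3.14].

## Interface

Orientations are given as a unit quaternion [w, x, y, z].
In Python, from workcell import robot gives the robot as it stands. The module is installed in compiled form; this text tells all that it offers.
- The arm moves only by the tool servo_tool, never from a script. Its argument "motion" is a list of rows, each an object of numbers: "dx", "dy", "dz": the shift along the tool's x, y, z in units of 25 mm (1.0 is 25 mm); "rx", "ry", "rz": the turn, a rotation vector about the tool's x, y, z in units of 6 degrees (1.0 is 6 degrees). A call has exactly 5 rows; each row shifts and turns the commanded pose from where the row before left it, along the tool's axes as they then stand; what a row does not reach is not made up. A row lasts 1/12 s, in which the tool goes at most 41.7 mm and 7.16 degrees, less where a joint would pass 70% of its speed; a pose out of reach is approached as far as the arm can. A call is refused whole if a number of a shift passes 1 or a number of a turn 1, either way. A call with a gripper value outside its range is refused whole. "jaw" is the opening, from -1 (shut) to 1 (fully open), set as the call begins (left out, the last holds). The fingers move at their own pace and stop on an object; "newtons" is the grip in N (left out, the last holds). Time passes only in rows, so rows that do not move let the fingers close, or fill a call up. It gives the time, the measured TCP pose, the force, the opening and the grip force at its end, in the units of the state.
- robot.observe(): the state, without advancing time (a new reading comes with each control period).
- robot.snapshot(name): name is "scene" or "top" or "wrist"; returns a dict with "image" (420x560x3 uint8, blue, green, red), "range_z" (420x560 float32, m along the optical axis (not along the pixel's ray), 0 where there is no reading), "fov_y" (degrees; the focal length in pixels is half the picture's height over the tangent of half this angle, whatever the lens; pixels are square), "cx", "cy" (the principal point, pixels), "world_to_cam" (4x4, takes a point from world to camera coordinates). Camera axes: x right, y up, looking along -z (the intrinsics and any distortion apply to the point x, -y, -z); pixel columns grow to the right and rows downward; lengths in m; the calibration is good to about 2 mm. A picture is of the moment at which its call begins.
- robot.sign_off(): hands the job in; it is judged then, once.
Trained networks look in the newest picture that a camera, given by its name, has taken for a name from the list of things; names that differ only in an ending like _2 or _b are one class to them, and where a whole thing is asked for, a point or a joint stands for the part that bears it (a point fixed in the world has none). Each returns a list of dicts, best first, with "conf" (0 to 1); they miss things now and then, are a little off and sometimes report something else, mostly with a low value. They report only what shows in the picture. A call takes as long as a camera call. They do not tell look-alikes from the thing itself.
- robot.find_in(thing, camera): "at" ([column, row] as shares, 0 to 1, of the picture: columns of its width, rows of its height, amid what is visible of it).
- robot.masks_of(thing, camera): "pixels" (420x560 bool, what is visible of it) and "at" ([column, row] as shares, 0 to 1, of the picture: columns of its width, rows of its height, amid what is visible of it).
- robot.pinpoint(thing, camera): "at" ([column, row] as shares, 0 to 1, of the picture: columns of its width, rows of its height: a listed point, or the origin of a listed thing).
The state is a dict: "t": time; "q": joint angles; "joint_vel": joint speeds; "joint_efforts": joint torques, N m; "position": TCP position; "tcp_rot": TCP orientation; "contact_force": force on the tool from outside, world axes, zero at the start; "moment": the same for the moment, N m; "width": finger opening in m; "grip_force": force on a finger pad.
Only numpy, scipy, OpenCV 4.12 (cv2) and the standard library are available. Lean on these libraries where they do the work, as an engineer would, in place of code of your own. Each camera call takes 0.05 s, during which the arm holds its last target. There are 200 camera calls.

## Working session

There is one attempt and no reset: what is moved stays moved. The work goes in short steps, Python scripts to look and compute and a tool call to move; the robot and the scene stay as the last step left them, time stands still between calls to the robot, and variables do not carry over. Pictures are saved under pics/ and viewed, at most 15 in all, crops included, and the job is handed in when it is done.

Besides the shell and the picture viewer there is one more tool, called after "Call:" in YAML: its name, and indented under it one key for each argument. servo_tool: Moves the arm, as the interface text tells. Its arguments: {"type":"object","properties":{"motion":{"type":"array"},"jaw":{"type":"number"},"newtons":{"type":"number"}},"required":["motion"]}

```bash
mkdir -p pics
cat > h.py <<'E'
import numpy as np, cv2
from workcell import robot
def snap(n): 
    s=robot.snapshot(n); return s
def ray(s,u,v):
    f=210/np.tan(np.radians(s["fov_y"])/2)
    return np.array([(u-s["cx"])/f,-(v-s["cy"])/f,-1.0])
def world(s,u,v,d=None):
    d=s["range_z"][int(round(v)),int(round(u))] if d is None else d
    return (np.linalg.inv(s["world_to_cam"])@np.r_[ray(s,u,v)*d,1])[:3]
def at_z(s,u,v,z):
    T=np.linalg.inv(s["world_to_cam"]); d=T[:3,:3]@ray(s,u,v); o=T[:3,3]
    return o+d*(z-o[2])/d[2]
def cloud(s):
    f=210/np.tan(np.radians(s["fov_y"])/2)
    v,u=np.mgrid[:420,:560]; d=s["range_z"]
    P=np.stack([(u-s["cx"])/f*d,-(v-s["cy"])/f*d,-d,np.ones_like(d)],-1)
    return (P@np.linalg.inv(s["world_to_cam"]).T)[...,:3]
E
python3 - <<'E'
from h import *
st=robot.observe(); print(st)
for n in ("scene","top","wrist"):
    s=snap(n); cv2.imwrite(f"pics/{n}0.png",s["image"])
    print(n,s["fov_y"],s["cx"],s["cy"],{k:np.shape(v) for k,v in s.items() if k not in("image","range_z")}, np.linalg.inv(s["world_to_cam"])[:3,3].round(3))
    if n=="top":
      for t in "slide_tray bowl_tray slide_cap slide_spring slide_needle twin_float emulsion_tube spark_plug fuel_tap".split():
        for r in robot.pinpoint(t,"top")[:3]:
            u,v=r["at"][0]*560,r["at"][1]*420
            print(t,round(r["conf"],2),round(u),round(v),world(s,u,v).round(3))
E
```

```text
{'t': 0.0, 'q': array([-1.31554322e+00,  4.91548263e-01,  1.55946426e+00,  1.98106198e-05,
        1.09171175e+00, -1.05596011e-01]), 'joint_vel': array([ 0.00024712, -0.00116744,  0.00130478, -0.00028533,  0.00025514,
        0.00111023]), 'joint_efforts': array([ 2.11036306e-03, -6.12627554e+01, -2.58183521e+01,  6.94017811e-02,
        4.81487147e-02, -8.67012932e-05]), 'position': array([ 0.22063743, -0.58451452,  0.23606366]), 'tcp_rot': array([-5.64884723e-04,  9.83768259e-01,  1.79442730e-01, -3.35363551e-05]), 'contact_force': array([-0.08417756,  0.43492147,  0.17721739]), 'moment': array([ 0.01853139, -0.04014182, -0.00303048]), 'grip_force': 0.0, 'width': 0.0951276112206263}
scene 55.36115807050518 275.1406343897092 207.59149266602157 {'fov_y': (), 'cx': (), 'cy': (), 'world_to_cam': (4, 4)} [-0.144  0.51   0.476]
top 53.24441449179858 281.8052051024162 207.89716698145156 {'fov_y': (), 'cx': (), 'cy': (), 'world_to_cam': (4, 4)} [0.328 0.022 1.256]
slide_tray 0.58 203 184 [0.536 0.27  0.006]
bowl_tray 0.78 277 181 [0.549 0.044 0.01 ]
slide_cap 0.42 177 226 [0.408 0.336 0.025]
slide_cap 0.41 236 240 [0.369 0.162 0.032]
slide_spring 0.48 189 242 [0.36  0.304 0.002]
slide_spring 0.29 277 183 [0.545 0.044 0.005]
slide_needle 0.45 393 244 [ 0.367 -0.304 -0.004]
twin_float 0.71 211 219 [ 0.431  0.242 -0.002]
emulsion_tube 0.69 280 183 [0.542 0.037 0.01 ]
emulsion_tube 0.51 279 220 [0.43  0.036 0.011]
spark_plug 0.42 241 219 [0.43  0.149 0.019]
fuel_tap 0.77 396 198 [ 0.501 -0.311  0.014]
wrist 60.235082228217955 278.21810515506644 206.61872678071686 {'fov_y': (), 'cx': (), 'cy': (), 'world_to_cam': (4, 4)} [ 0.296 -0.556  0.386]
```

Run:
```python
import cv2
a=cv2.imread("pics/top0.png"); c=a[130:290,140:440]
cv2.imwrite("pics/topc.png",cv2.resize(c,(800,427),interpolation=cv2.INTER_CUBIC))
```

```text
(no output)
```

View pics/topc.png

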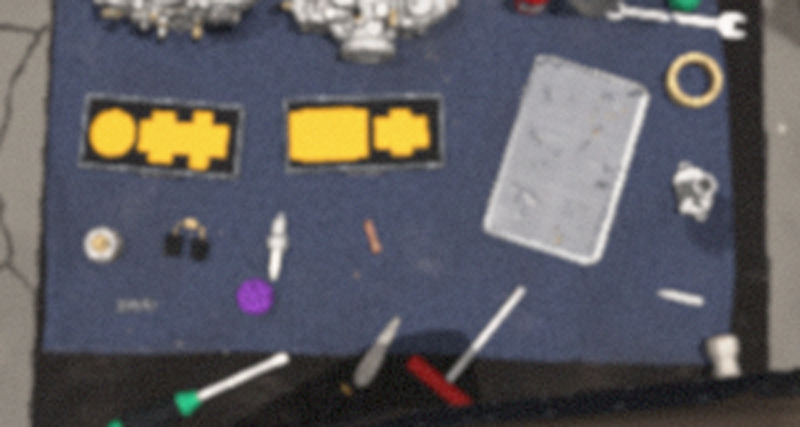

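View pics/scene0.png

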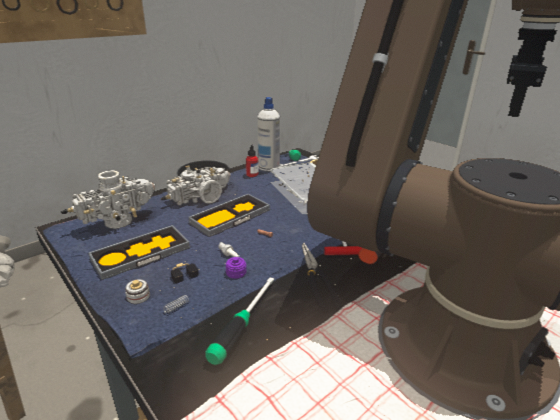

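The top crop shows the slide tray on the left (crop 160,135) with its round pocket toward +y, and the bowl tray at (363,133). The cap is at (101,243), the float at (187,240), the spring at (137,305), the tube at (373,236) and the needle at (682,297). The plug is at (278,245) and the tap at (695,190). There are two cap candidates: the bright one at (101,243), and the purple one at (255,297), which is the look-alike. The bright metal one with the brass boss fits the description.

I'll start toward the needle, turning the tool to yaw 0 on the way.

Call:
servo_tool:
  motion:
    - {"rz": 0.86}
    - {"rz": 0.86}
    - {"rz": 0.86}
    - {"rz": 0.86}
    - {}

```text
validation failed for argument at $.mo...
```

Call:
servo_tool:
  motion:
    - {"dy": -0.75,"dx": 0.2}
    - {"dy": -0.75,"dx": 0.2}
    - {"dy": -0.75,"dx": 0.2}
    - {"dy": -0.75,"dx": 0.2}
    - {"dy": -0.75,"dx": 0.2}

```text
validation failed for argument at $.mo...
```

Call:
servo_tool:
  motion:
    - {"dy": -0.75,"dx": 0.2}
    - {"dy": -0.75,"dx": 0.2}
    - {"dy": -0.75,"dx": 0.2}
    - {"dy": -0.75,"dx": 0.2}
    - {"dy": -0.75,"dx": 0.2}

```text
validation failed for argument at $.mo...
```

Call:
servo_tool:
  motion:
    - {"dy": -0.75,"dx": 0.2}
    - {"dy": -0.75,"dx": 0.2}
    - {"dy": -0.75,"dx": 0.2}
    - {"dy": -0.75,"dx": 0.2}
    - {}

```text
validation failed for argument at $.mo...
```

```bash
cat >> h.py <<'E'
def yaw():
    w,x,y,z=robot.observe()["tcp_rot"]; return np.arctan2(2*(x*y+w*z),1-2*(y*y+z*z))
def measure(thing,cam="wrist",z=0.005,s=None):
    """world xy centre and long-axis angle of the best masks, at height z"""
    s=s or snap(cam); out=[]
    for r in robot.masks_of(thing,cam)[:3]:
        v,u=np.nonzero(r["pixels"]); 
        if len(u)<8: continue
        P=np.array([at_z(s,a,b,z)[:2] for a,b in zip(u,v)])
        (c,wh,ang)=cv2.minAreaRect((P*1000).astype(np.float32))
        e,V=np.linalg.eigh(np.cov(P.T)); a=np.degrees(np.arctan2(V[1,1],V[0,1]))%180
        print(thing,cam,"conf %.2f"%r["conf"],"n",len(u),"rect",np.round(c,1),"wh",np.round(wh,1),"mean",(P.mean(0)*1000).round(1),"axis deg %.1f"%a,"px",np.round([u.mean(),v.mean()]))
    return s
E
python3 - <<'E'
from h import *
print(robot.observe()["position"],np.degrees(yaw()))
s=measure("slide_needle",z=0.004); cv2.imwrite("pics/w1.png",s["image"]); print(np.linalg.inv(s["world_to_cam"]).round(3))
s=snap("top"); C=cloud(s)
# heights
for n,(x0,x1,y0,y1) in dict(carbL=(.58,.8,.15,.4),carbR=(.58,.8,-.1,.15)).items():
    m=(C[...,0]>x0)&(C[...,0]<x1)&(C[...,1]>y0)&(C[...,1]<y1)&(C[...,2]>.03)
    print(n,np.percentile(C[m],[0,50,100],axis=0).round(3))
h=cv2.cvtColor(s["image"],cv2.COLOR_BGR2HSV); m=cv2.inRange(h,(18,150,120),(35,255,255))
n,l,st,c=cv2.connectedComponentsWithStats(m)
for i in range(1,n):
    if st[i,4]>60:
        v,u=np.nonzero(l==i);P=np.array([at_z(s,a,b,.006)[:2] for a,b in zip(u,v)])
        r=cv2.minAreaRect((P*1000).astype(np.float32));print(st[i],P.mean(0).round(4),r)
E
```

```text
[ 0.22067117 -0.58476687  0.23667934] 20.671458588734183
[[ 0.353  0.897  0.266  0.296]
 [-0.936  0.338  0.102 -0.556]
 [ 0.001 -0.285  0.959  0.386]
 [ 0.     0.     0.     1.   ]]
carbL [[0.651 0.165 0.03 ]
 [0.692 0.261 0.083]
 [0.733 0.373 0.124]]
carbR [[ 0.638 -0.051  0.03 ]
 [ 0.695  0.045  0.053]
 [ 0.76   0.144  0.086]]
[173 170  53  24 879] [0.5459 0.2789] ((543.9161987304688, 281.77239990234375), (158.359619140625, 67.72782897949219), 89.33748626708984)
[248 170  53  21 934] [0.5536 0.0599] ((552.515380859375, 54.99703598022461), (61.35178756713867, 157.6078338623047), 1.0096275806427002)
```

View pics/w1.png

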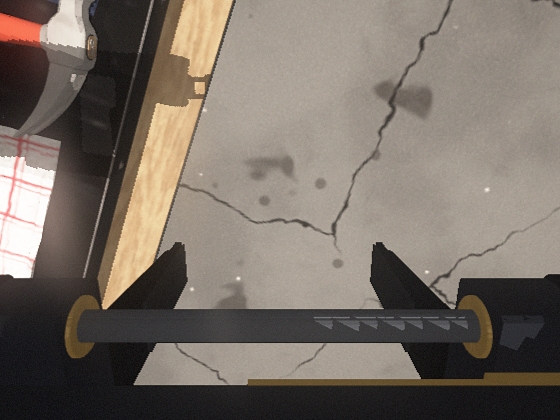

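Call:
servo_tool:
  motion:
    - {"dx": 0,"dy": 0,"dz": 0,"rx": 0,"ry": 0,"rz": 0.86}
    - {"dx": 0,"dy": 0,"dz": 0,"rx": 0,"ry": 0,"rz": 0.86}
    - {"dx": 0,"dy": 0,"dz": 0,"rx": 0,"ry": 0,"rz": 0.86}
    - {"dx": 0,"dy": 0,"dz": 0,"rx": 0,"ry": 0,"rz": 0.86}
    - {"dx": 0,"dy": 0,"dz": 0,"rx": 0,"ry": 0,"rz": 0}

```text
t: 1.17
position: [0.2207, -0.5848, 0.2367]
tcp_rot: [0.0, 1.0, -0.002, 0.0]
contact_force: [-0.8, 0.5, 0.4]
width: 0.0951
grip_force: 0.0
```

Call:
servo_tool:
  motion:
    - {"dx": 0.39,"dy": -0.75,"dz": 0,"rx": 0,"ry": 0,"rz": 0}
    - {"dx": 0.39,"dy": -0.75,"dz": 0,"rx": 0,"ry": 0,"rz": 0}
    - {"dx": 0.39,"dy": -0.75,"dz": 0,"rx": 0,"ry": 0,"rz": 0}
    - {"dx": 0.39,"dy": -0.75,"dz": 0,"rx": 0,"ry": 0,"rz": 0}
    - {"dx": 0.39,"dy": -0.75,"dz": 0,"rx": 0,"ry": 0,"rz": 0}

```text
t: 1.58
position: [0.2697, -0.4901, 0.2367]
tcp_rot: [0.0, 1.0, 0.002, 0.0]
contact_force: [0.0, 0.9, -0.2]
width: 0.0953
grip_force: 0.0
```

Call:
servo_tool:
  motion:
    - {"dx": 0.39,"dy": -0.75,"dz": 0,"rx": 0,"ry": 0,"rz": 0}
    - {"dx": 0.39,"dy": -0.75,"dz": 0,"rx": 0,"ry": 0,"rz": 0}
    - {"dx": 0.39,"dy": -0.75,"dz": 0,"rx": 0,"ry": 0,"rz": 0}
    - {"dx": 0.39,"dy": -0.75,"dz": 0,"rx": 0,"ry": 0,"rz": 0}
    - {"dx": 0.39,"dy": -0.75,"dz": 0,"rx": 0,"ry": 0,"rz": 0}

```text
t: 2.0
position: [0.3184, -0.3963, 0.2367]
tcp_rot: [0.0, 1.0, 0.002, 0.0]
contact_force: [-0.5, -0.4, -0.1]
width: 0.0953
grip_force: 0.0
```

Call:
servo_tool:
  motion:
    - {"dx": 0.39,"dy": -0.75,"dz": 0,"rx": 0,"ry": 0,"rz": 0}
    - {"dx": 0.39,"dy": -0.75,"dz": 0,"rx": 0,"ry": 0,"rz": 0}
    - {"dx": 0.39,"dy": -0.75,"dz": 0,"rx": 0,"ry": 0,"rz": 0}
    - {"dx": 0.39,"dy": -0.75,"dz": 0,"rx": 0,"ry": 0,"rz": 0}
    - {"dx": 0,"dy": 0,"dz": 0,"rx": 0,"ry": 0,"rz": 0}

```text
t: 2.42
position: [0.3579, -0.3197, 0.2368]
tcp_rot: [-0.0, 1.0, 0.003, 0.0]
contact_force: [0.6, -0.1, -0.6]
width: 0.095
grip_force: 0.0
```

Run:
```python
from h import *
print(robot.observe()["position"],np.degrees(yaw()))
s=measure("slide_needle",z=0.004); cv2.imwrite("pics/w2.png",s["image"])
```

```text
[ 0.35785029 -0.31974224  0.23683373] 0.32295751237589077
slide_needle wrist conf 0.54 n 297 rect [ 378.5 -308.9] wh [47.4  8.1] mean [ 378.2 -311.1] axis deg 78.8 px [270. 158.]
```

View pics/w2.png

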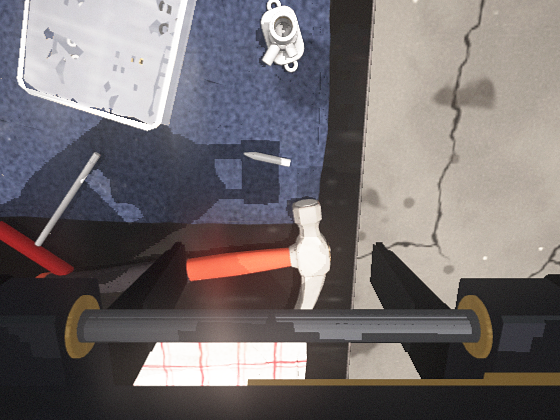

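The needle is at px (270,158), pointing left, with the hammer head just below it at (307,220). I'll turn the jaws across the needle and keep the opening small.

Call:
servo_tool:
  motion:
    - {"dx": 0.82,"dy": -0.43,"dz": 0,"rx": 0,"ry": 0,"rz": -1}
    - {"dx": 0,"dy": 0,"dz": 0,"rx": 0,"ry": 0,"rz": -1}
    - {"dx": 0,"dy": 0,"dz": 0,"rx": 0,"ry": 0,"rz": -1}
    - {"dx": 0,"dy": 0,"dz": 0,"rx": 0,"ry": 0,"rz": -1}
    - {"dx": 0,"dy": 0,"dz": 0,"rx": 0,"ry": 0,"rz": -1}
  jaw: -0.37
  newtons: 20

```text
t: 2.93
position: [0.3772, -0.3124, 0.2366]
tcp_rot: [0.0, 0.965, 0.262, -0.0]
contact_force: [0.0, -0.4, 0.2]
width: 0.0675
grip_force: 0.0
```

Call:
servo_tool:
  motion:
    - {"dx": 0,"dy": 0,"dz": 0,"rx": 0,"ry": 0,"rz": -1}
    - {"dx": 0,"dy": 0,"dz": 0.7,"rx": 0,"ry": 0,"rz": -1}
    - {"dx": 0,"dy": 0,"dz": 0.7,"rx": 0,"ry": 0,"rz": -1}
    - {"dx": 0,"dy": 0,"dz": 0.7,"rx": 0,"ry": 0,"rz": -1}
    - {"dx": 0,"dy": 0,"dz": 0.7,"rx": 0,"ry": 0,"rz": -1}

```text
t: 3.35
position: [0.3772, -0.3125, 0.166]
tcp_rot: [0.0, 0.864, 0.503, 0.0]
contact_force: [0.4, -0.2, 0.3]
width: 0.0339
grip_force: 0.0
```

Call:
servo_tool:
  motion:
    - {"dx": 0,"dy": 0,"dz": 0.7,"rx": 0,"ry": 0,"rz": -1}
    - {"dx": 0,"dy": 0,"dz": 0.7,"rx": 0,"ry": 0,"rz": -1}
    - {"dx": 0,"dy": 0,"dz": 0.4,"rx": 0,"ry": 0,"rz": -1}
    - {"dx": 0,"dy": 0,"dz": 0.4,"rx": 0,"ry": 0,"rz": 0}
    - {"dx": 0,"dy": 0,"dz": 0,"rx": 0,"ry": 0,"rz": 0}

```text
t: 3.77
position: [0.3767, -0.312, 0.11]
tcp_rot: [-0.001, 0.777, 0.63, -0.0]
contact_force: [0.1, 1.2, 0.5]
width: 0.0296
grip_force: 0.0
```

Run:
```python
from h import *
print(robot.observe()["position"],np.degrees(yaw()))
s=measure("slide_needle",z=0.004); cv2.imwrite("pics/w3.png",s["image"])
```

```text
[ 0.37672877 -0.31197107  0.11000764] 78.06126275198048
slide_needle wrist conf 0.96 n 639 rect [ 378.7 -307.6] wh [50.6  7.3] mean [ 378.8 -308.3] axis deg 78.5 px [280. 207.]
```

Call:
servo_tool:
  motion:
    - {"dx": 0.17,"dy": 0.05,"dz": 0.7,"rx": 0,"ry": 0,"rz": 0}
    - {"dx": 0,"dy": 0,"dz": 0.9,"rx": 0,"ry": 0,"rz": 0}
    - {"dx": 0,"dy": 0,"dz": 0.9,"rx": 0,"ry": 0,"rz": 0}
    - {"dx": 0,"dy": 0,"dz": 0.6,"rx": 0,"ry": 0,"rz": 0}
    - {"dx": 0,"dy": 0,"dz": 0.35,"rx": 0,"ry": 0,"rz": 0}

```text
t: 4.28
position: [0.3795, -0.3079, 0.0246]
tcp_rot: [-0.0, 0.777, 0.629, -0.0]
contact_force: [0.2, -0.5, -0.5]
width: 0.0301
grip_force: 0.0
```

Call:
servo_tool:
  motion:
    - {"dx": 0,"dy": 0,"dz": 0,"rx": 0,"ry": 0,"rz": 0}
    - {"dx": 0,"dy": 0,"dz": 0,"rx": 0,"ry": 0,"rz": 0}
    - {"dx": 0,"dy": 0,"dz": 0,"rx": 0,"ry": 0,"rz": 0}
    - {"dx": 0,"dy": 0,"dz": 0,"rx": 0,"ry": 0,"rz": 0}
    - {"dx": 0,"dy": 0,"dz": 0,"rx": 0,"ry": 0,"rz": 0}
  jaw: -1

```text
t: 4.7
position: [0.3799, -0.3079, 0.0263]
tcp_rot: [0.001, 0.777, 0.63, 0.0]
contact_force: [-0.3, 0.3, 3.9]
width: 0.0069
grip_force: 20.0
```

Call:
servo_tool:
  motion:
    - {"dx": 0,"dy": 0,"dz": 0,"rx": 0,"ry": 0,"rz": 0}
    - {"dx": 0,"dy": 0,"dz": 0,"rx": 0,"ry": 0,"rz": 0}
    - {"dx": 0,"dy": 0,"dz": 0,"rx": 0,"ry": 0,"rz": 0}
    - {"dx": 0,"dy": 0,"dz": 0,"rx": 0,"ry": 0,"rz": 0}
    - {"dx": 0,"dy": 0,"dz": 0,"rx": 0,"ry": 0,"rz": 0}

```text
t: 5.12
position: [0.38, -0.3079, 0.0262]
tcp_rot: [0.001, 0.777, 0.63, 0.0]
contact_force: [0.1, -0.7, 7.8]
width: 0.0068
grip_force: 20.2
```

Call:
servo_tool:
  motion:
    - {"dx": 0,"dy": 0,"dz": -0.3,"rx": 0,"ry": 0,"rz": 0}
    - {"dx": 0,"dy": 0,"dz": -0.8,"rx": 0,"ry": 0,"rz": 0}
    - {"dx": 0,"dy": 0,"dz": -1,"rx": 0,"ry": 0,"rz": 0}
    - {"dx": 0,"dy": 0,"dz": -1,"rx": 0,"ry": 0,"rz": 1}
    - {"dx": 0,"dy": 0,"dz": -1,"rx": 0,"ry": 0,"rz": 1}

```text
t: 5.53
position: [0.3794, -0.3072, 0.1295]
tcp_rot: [-0.0, 0.84, 0.543, -0.0]
contact_force: [-0.1, 0.9, -0.7]
width: 0.0064
grip_force: 19.9
```

Call:
servo_tool:
  motion:
    - {"dx": 0,"dy": 0,"dz": -0.8,"rx": 0,"ry": 0,"rz": 1}
    - {"dx": 0,"dy": 0,"dz": -0.8,"rx": 0,"ry": 0,"rz": 1}
    - {"dx": 0,"dy": 0,"dz": -0.8,"rx": 0,"ry": 0,"rz": 1}
    - {"dx": 0,"dy": 0,"dz": -0.8,"rx": 0,"ry": 0,"rz": 1}
    - {"dx": 0,"dy": 0,"dz": -0.8,"rx": 0,"ry": 0,"rz": 1}

```text
t: 5.95
position: [0.3793, -0.3072, 0.2296]
tcp_rot: [0.0, 0.952, 0.307, 0.0]
contact_force: [-0.1, -0.2, -0.2]
width: 0.0067
grip_force: 19.9
```

Call:
servo_tool:
  motion:
    - {"dx": 0,"dy": 0,"dz": 0,"rx": 0,"ry": 0,"rz": 1}
    - {"dx": 0,"dy": 0,"dz": 0,"rx": 0,"ry": 0,"rz": 1}
    - {"dx": 0,"dy": 0,"dz": 0,"rx": 0,"ry": 0,"rz": 1}
    - {"dx": 0,"dy": 0,"dz": 0,"rx": 0,"ry": 0,"rz": 1}
    - {"dx": 0,"dy": 0,"dz": 0,"rx": 0,"ry": 0,"rz": 1}

```text
t: 6.37
position: [0.3794, -0.3073, 0.2285]
tcp_rot: [0.0, 0.999, 0.05, 0.0]
contact_force: [-0.9, 0.3, -0.2]
width: 0.0068
grip_force: 19.9
```

Call:
servo_tool:
  motion:
    - {"dx": 0.25,"dy": -0.9,"dz": 0,"rx": 0,"ry": 0,"rz": 1}
    - {"dx": 0.25,"dy": -0.9,"dz": 0,"rx": 0,"ry": 0,"rz": 0}
    - {"dx": 0.25,"dy": -0.9,"dz": 0,"rx": 0,"ry": 0,"rz": 0}
    - {"dx": 0.25,"dy": -0.9,"dz": 0,"rx": 0,"ry": 0,"rz": 0}
    - {"dx": 0.25,"dy": -0.9,"dz": 0,"rx": 0,"ry": 0,"rz": 0}

```text
t: 6.78
position: [0.4082, -0.1932, 0.2284]
tcp_rot: [0.0, 1.0, 0.0, 0.0]
contact_force: [0.6, -0.3, 0.1]
width: 0.0067
grip_force: 19.9
```

Call:
servo_tool:
  motion:
    - {"dx": 0.25,"dy": -0.9,"dz": 0,"rx": 0,"ry": 0,"rz": 0}
    - {"dx": 0.25,"dy": -0.9,"dz": 0,"rx": 0,"ry": 0,"rz": 0}
    - {"dx": 0.25,"dy": -0.9,"dz": 0,"rx": 0,"ry": 0,"rz": 0}
    - {"dx": 0.25,"dy": -0.9,"dz": 0,"rx": 0,"ry": 0,"rz": 0}
    - {"dx": 0.25,"dy": -0.9,"dz": 0,"rx": 0,"ry": 0,"rz": 0}

```text
t: 7.2
position: [0.4394, -0.0807, 0.2284]
tcp_rot: [0.0, 1.0, 0.0, 0.0]
contact_force: [1.5, -0.8, 0.2]
width: 0.0065
grip_force: 19.9
```

Call:
servo_tool:
  motion:
    - {"dx": 0.25,"dy": -0.9,"dz": 0,"rx": 0,"ry": 0,"rz": 0}
    - {"dx": 0.25,"dy": -0.9,"dz": 0,"rx": 0,"ry": 0,"rz": 0}
    - {"dx": 0.25,"dy": -0.9,"dz": 0,"rx": 0,"ry": 0,"rz": 0}
    - {"dx": 0.25,"dy": -0.9,"dz": 0,"rx": 0,"ry": 0,"rz": 0}
    - {"dx": 0.25,"dy": -0.9,"dz": 0,"rx": 0,"ry": 0,"rz": 0}

```text
t: 7.62
position: [0.4706, 0.0318, 0.2285]
tcp_rot: [0.0, 1.0, 0.0, 0.0]
contact_force: [0.1, -0.3, 0.0]
width: 0.0066
grip_force: 19.9
```

Call:
servo_tool:
  motion:
    - {"dx": 0.25,"dy": -0.9,"dz": 0,"rx": 0,"ry": 0,"rz": 0}
    - {"dx": 0.25,"dy": -0.9,"dz": 0,"rx": 0,"ry": 0,"rz": 0}
    - {"dx": 0.25,"dy": -0.9,"dz": 0,"rx": 0,"ry": 0,"rz": 0}
    - {"dx": 0.25,"dy": -0.9,"dz": 0,"rx": 0,"ry": 0,"rz": 0}
    - {"dx": 0.25,"dy": -0.9,"dz": 0,"rx": 0,"ry": 0,"rz": 0}

```text
t: 8.03
position: [0.5018, 0.1443, 0.2285]
tcp_rot: [0.0, 1.0, 0.0, 0.0]
contact_force: [0.7, 0.0, -0.5]
width: 0.0068
grip_force: 19.9
```

Call:
servo_tool:
  motion:
    - {"dx": 0.25,"dy": -0.9,"dz": 0,"rx": 0,"ry": 0,"rz": 0}
    - {"dx": 0.25,"dy": -0.9,"dz": 0,"rx": 0,"ry": 0,"rz": 0}
    - {"dx": 0.25,"dy": -0.9,"dz": 0,"rx": 0,"ry": 0,"rz": 0}
    - {"dx": 0.25,"dy": -0.9,"dz": 0,"rx": 0,"ry": 0,"rz": 0}
    - {"dx": 0,"dy": 0,"dz": 0,"rx": 0,"ry": 0,"rz": 0}

```text
t: 8.45
position: [0.5272, 0.236, 0.2282]
tcp_rot: [-0.0, 1.0, 0.001, 0.0]
contact_force: [-0.9, -0.4, -1.1]
width: 0.0067
grip_force: 19.9
```

```bash
cat >> h.py <<'E'
def yellow(s,z=0.006):
    h=cv2.cvtColor(s["image"],cv2.COLOR_BGR2HSV); m=cv2.inRange(h,(18,140,110),(36,255,255))
    n,l,st,c=cv2.connectedComponentsWithStats(m)
    for i in range(1,n):
        if st[i,4]>300:
            v,u=np.nonzero(l==i);P=np.array([at_z(s,a,b,z)[:2] for a,b in zip(u,v)])*1000
            (c,wh,a)=cv2.minAreaRect(P.astype(np.float32))
            print("yellow px",st[i],"mean",P.mean(0).round(1),"rect",np.round(c,1),np.round(wh,1),round(a,1))
E
python3 - <<'E'
from h import *
o=robot.observe();print(o["position"],np.degrees(yaw()),o["width"])
s=snap("wrist"); yellow(s); cv2.imwrite("pics/w4.png",s["image"])
E
```

```text
[0.52724567 0.23600249 0.22820489] 0.1570861127552664 0.006689795238189743
yellow px [ 380  125   89   60 4656] mean [553.6  86.6] rect [553.2  87.1] [59.5 87.3] 2.2
yellow px [ 476  126   60   51 2202] mean [557.3   3.7] rect [557.    3.8] [51.6 56.3] 2.8
yellow px [ 212  131  100   64 4495] mean [546. 254.] rect [545.6 253.4] [100.9  65.6] 85.9
yellow px [ 159  132   50   51 1971] mean [550.7 333.5] rect [550.1 333.4] [51.5 50.5] 0.1
```

View pics/w4.png

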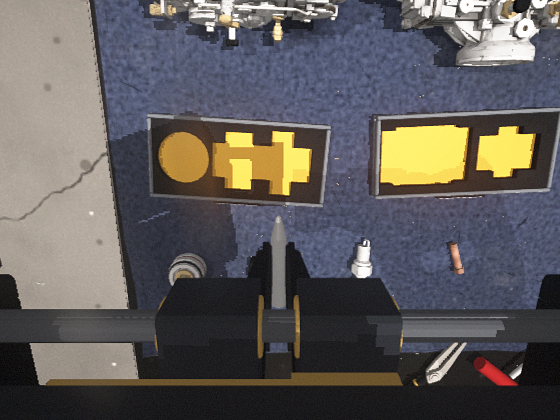

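The slide tray's round pocket is at px (184,157) and its spring and needle pockets are around (262,163). The bowl tray's pockets are at (424,155) and (506,151). The needle is held centrally between the fingers, with its tip at (278,215). By fitting the pockets I get the slide tray origin at about (547,277) mm, yaw −3.5°.

Call:
servo_tool:
  motion:
    - {"dx": 0.68,"dy": 0.1,"dz": 0,"rx": 0,"ry": 0,"rz": 0.6}
    - {"dx": 0,"dy": 0,"dz": 0.8,"rx": 0,"ry": 0,"rz": 0}
    - {"dx": 0,"dy": 0,"dz": 1,"rx": 0,"ry": 0,"rz": 0}
    - {"dx": 0,"dy": 0,"dz": 1,"rx": 0,"ry": 0,"rz": 0}
    - {"dx": 0,"dy": 0,"dz": 1,"rx": 0,"ry": 0,"rz": 0}

```text
t: 8.92
position: [0.5436, 0.2296, 0.1324]
tcp_rot: [0.0, 1.0, -0.031, 0.0]
contact_force: [-0.3, -0.0, 0.2]
width: 0.0068
grip_force: 19.9
```

Call:
servo_tool:
  motion:
    - {"dx": 0,"dy": 0,"dz": 1,"rx": 0,"ry": 0,"rz": 0}
    - {"dx": 0,"dy": 0,"dz": 1,"rx": 0,"ry": 0,"rz": 0}
    - {"dx": 0,"dy": 0,"dz": 0.7,"rx": 0,"ry": 0,"rz": 0}
    - {"dx": 0,"dy": 0,"dz": 0,"rx": 0,"ry": 0,"rz": 0}
    - {"dx": 0,"dy": 0,"dz": 0,"rx": 0,"ry": 0,"rz": 0}

```text
t: 9.33
position: [0.5436, 0.2299, 0.0654]
tcp_rot: [0.0, 1.0, -0.031, -0.001]
contact_force: [-0.1, 0.1, 0.4]
width: 0.0066
grip_force: 19.9
```

Run:
```python
from h import *
o=robot.observe();print(o["position"],np.degrees(yaw()),o["width"])
s=snap("wrist"); yellow(s); cv2.imwrite("pics/w5.png",s["image"])
```

```text
[0.54360175 0.22985663 0.06543101] -3.59932622645922 0.00655319486945391
yellow px [ 443  156  117  102 9198] mean [549.5  92.1] rect [551.5  93.7] [58.7 71.6] 3.9
yellow px [ 154  186  169   92 9729] mean [548.4 258.6] rect [546.7 254.1] [ 57.7 103.5] 0.8
yellow px [  66  197   83   78 5017] mean [550.2 334.7] rect [549.6 334.6] [50.2 50.2] 76.9
yellow px [  98  373  300   12 2030] mean [436.1 242.5] rect [438.3 258.1] [209.    9.4] 86.3
```

View pics/w5.png

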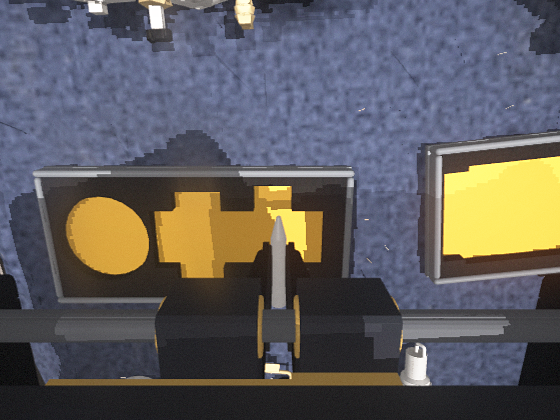

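The needle (tip at px 279,217) is over its pocket, whose centre is near column 272, so it needs to go about 4 mm toward +y. I'll lower it and release.

Call:
servo_tool:
  motion:
    - {"dx": 0.03,"dy": -0.16,"dz": 0,"rx": 0,"ry": 0,"rz": 0}
    - {"dx": 0,"dy": 0,"dz": 0.5,"rx": 0,"ry": 0,"rz": 0}
    - {"dx": 0,"dy": 0,"dz": 0.5,"rx": 0,"ry": 0,"rz": 0}
    - {"dx": 0,"dy": 0,"dz": 0.3,"rx": 0,"ry": 0,"rz": 0}
    - {"dx": 0,"dy": 0,"dz": 0,"rx": 0,"ry": 0,"rz": 0}

```text
t: 9.8
position: [0.5443, 0.2344, 0.031]
tcp_rot: [0.0, 1.0, -0.031, -0.001]
contact_force: [0.1, 0.3, 0.4]
width: 0.007
grip_force: 20.0
```

Call:
servo_tool:
  motion:
    - {"dx": 0,"dy": 0,"dz": 0,"rx": 0,"ry": 0,"rz": 0}
    - {"dx": 0,"dy": 0,"dz": 0,"rx": 0,"ry": 0,"rz": 0}
    - {"dx": 0,"dy": 0,"dz": 0,"rx": 0,"ry": 0,"rz": 0}
    - {"dx": 0,"dy": 0,"dz": 0,"rx": 0,"ry": 0,"rz": 0}
    - {"dx": 0,"dy": 0,"dz": 0,"rx": 0,"ry": 0,"rz": 0}
  jaw: -0.58

```text
t: 10.22
position: [0.545, 0.2345, 0.033]
tcp_rot: [-0.0, 1.0, -0.031, 0.0]
contact_force: [-0.9, 0.1, 0.2]
width: 0.02
grip_force: 0.0
```

Call:
servo_tool:
  motion:
    - {"dx": 0,"dy": 0,"dz": -0.3,"rx": 0,"ry": 0,"rz": 0}
    - {"dx": 0,"dy": 0,"dz": -0.6,"rx": 0,"ry": 0,"rz": 0}
    - {"dx": 0,"dy": 0,"dz": -0.8,"rx": 0,"ry": 0,"rz": 0}
    - {"dx": 0,"dy": 0,"dz": -0.8,"rx": 0,"ry": 0,"rz": 0}
    - {"dx": 0,"dy": 0,"dz": -0.8,"rx": 0,"ry": 0,"rz": 0}

```text
t: 10.63
position: [0.5448, 0.2345, 0.1168]
tcp_rot: [0.0, 1.0, -0.031, 0.0]
contact_force: [-0.4, -0.5, -0.5]
width: 0.0198
grip_force: 0.0
```

Call:
servo_tool:
  motion:
    - {"dx": -0.8,"dy": 0,"dz": -0.8,"rx": 0,"ry": 0,"rz": 0}
    - {"dx": -0.8,"dy": 0,"dz": -0.8,"rx": 0,"ry": 0,"rz": 0}
    - {"dx": -0.8,"dy": 0,"dz": -0.8,"rx": 0,"ry": 0,"rz": 0}
    - {"dx": -0.8,"dy": 0,"dz": -0.8,"rx": 0,"ry": 0,"rz": 0}
    - {"dx": -0.8,"dy": 0,"dz": -0.8,"rx": 0,"ry": 0,"rz": 0}

```text
t: 11.05
position: [0.4439, 0.2406, 0.2168]
tcp_rot: [-0.0, 1.0, -0.031, 0.0]
contact_force: [0.1, -0.2, 0.7]
width: 0.0196
grip_force: 0.0
```

Run:
```python
from h import *
o=robot.observe();print(o["position"],np.degrees(yaw()),o["width"])
s=snap("wrist"); yellow(s); cv2.imwrite("pics/w6.png",s["image"])
measure("slide_needle",z=0.01,s=s)
for t,z in (("slide_spring",.007),("slide_cap",.024),("twin_float",.014),("emulsion_tube",.006),("spark_plug",.012)): measure(t,z=z,s=s)
```

```text
[0.4439332  0.24064073 0.21683034] -3.5725725856431767 0.01960803200738344
yellow px [ 497   13   63   64 3003] mean [557.8   4. ] rect [557.5   4. ] [52.6 56. ] 3.4
yellow px [ 389   17   98   77 6431] mean [554.1  86.9] rect [553.5  87.1] [60.5 87.6] 2.7
yellow px [ 203   38  110   75 5433] mean [546.9 256.1] rect [546.4 253.7] [101.8  65.3] 86.1
yellow px [ 144   46   56   60 2553] mean [551.5 333.8] rect [550.9 333.8] [51.1 51.6] 36.8
slide_needle wrist conf 0.97 n 377 rect [545.2 234. ] wh [ 6.6 48.8] mean [543.4 234.1] axis deg 176.6 px [278.  77.]
slide_spring wrist conf 0.69 n 237 rect [355.2 304.5] wh [14.2 26.9] mean [355.6 306.5] axis deg 103.7 px [223. 265.]
slide_cap wrist conf 0.71 n 1242 rect [373.5 167.9] wh [45.3 36.7] mean [374.  167.7] axis deg 23.5 px [354. 248.]
slide_cap wrist conf 0.69 n 1316 rect [426.3 333.5] wh [37.2 43.8] mean [426.7 333.6] axis deg 132.9 px [185. 209.]
twin_float wrist conf 0.66 n 1083 rect [432.4 243.2] wh [48.5 43.8] mean [428.6 244.4] axis deg 75.2 px [275. 199.]
emulsion_tube wrist conf 0.61 n 366 rect [438.6  36.8] wh [39.6 11.6] mean [438.2  37.2] axis deg 19.6 px [479. 175.]
spark_plug wrist conf 0.77 n 970 rect [423.3 142.6] wh [71.5 24.1] mean [427.8 143.3] axis deg 178.0 px [375. 193.]
spark_plug wrist conf 0.70 n 110 rect [358.2 307.3] wh [12.4 17.7] mean [358.7 308.5] axis deg 87.9 px [220. 265.]
```

View pics/w6.png

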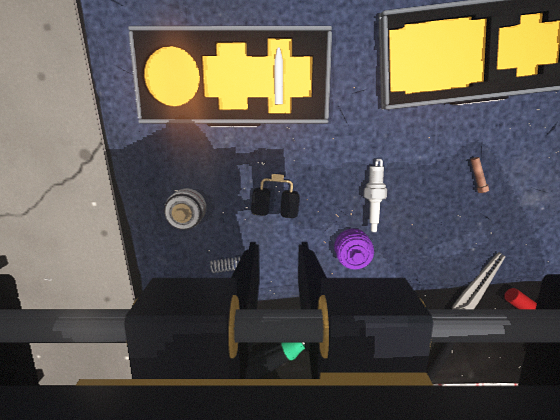

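The needle lies in its pocket (px 278,77). The two cap candidates are the bright cap with brass boss at (185,209) and the purple one at (354,248); the bright one is the real cap. The float is at (275,199), with its bridge toward the trays.

Run:
```python
from h import *
s=snap("wrist"); r=robot.masks_of("twin_float","wrist")[0]
g=s["image"].max(2); m=r["pixels"]&(g<60)
m=cv2.morphologyEx(m.astype(np.uint8),cv2.MORPH_OPEN,np.ones((5,5)))
n,l,st,c=cv2.connectedComponentsWithStats(m); print(st)
P=np.array([at_z(s,a,b,.012)[:2] for b,a in zip(*np.nonzero(m))])*1000
c,wh,a=cv2.minAreaRect(P.astype(np.float32)); print(c,wh,a,P.mean(0))
for i in range(1,n):
    print(at_z(s,*cv2.minAreaRect(np.argwhere(l==i)[:,::-1].astype(np.float32))[0],.012))
im=s["image"]; k=[im[180:240,155:215],im[220:280,325:385],im[165:225,245:305]]
cv2.imwrite("pics/crop.png",cv2.resize(np.hstack(k),None,fx=4,fy=4))
```

```text
[[     0      0    560    420 234313]
 [   251    190     20     27    454]
 [   281    192     18     27    433]]
(424.39208984375, 245.08555603027344) (47.5543327331543, 28.063461303710938) 81.74197387695312 [424.22039783 245.18797783]
[0.4264973  0.25940333 0.012     ]
[0.42254581 0.23029651 0.012     ]
```

View pics/crop.png

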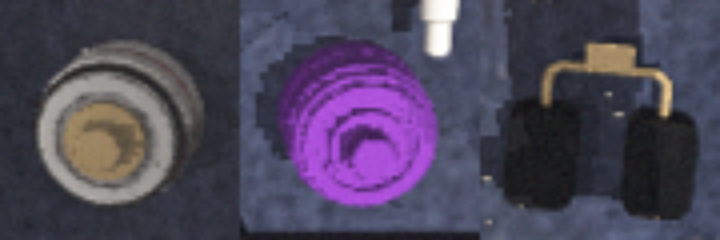

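The left crop is bright metal with O-rings and a brass boss, so it is the slide cap. The middle one is the purple decoy. The right one is the float, with its blocks lower and its bridge up. I'll pick the float next.

Call:
servo_tool:
  motion:
    - {"dx": -0.81,"dy": -0.13,"dz": 0,"rx": 0,"ry": 0,"rz": 0.74}
    - {"dx": 0,"dy": 0,"dz": 0.7,"rx": 0,"ry": 0,"rz": 0}
    - {"dx": 0,"dy": 0,"dz": 1,"rx": 0,"ry": 0,"rz": 0}
    - {"dx": 0,"dy": 0,"dz": 1,"rx": 0,"ry": 0,"rz": 0}
    - {"dx": 0,"dy": 0,"dz": 1,"rx": 0,"ry": 0,"rz": 0}
  jaw: 0.47

```text
t: 11.92
position: [0.4253, 0.2451, 0.1214]
tcp_rot: [0.0, 0.998, -0.07, -0.0]
contact_force: [0.5, 0.0, 0.0]
width: 0.0474
grip_force: 0.0
```

Call:
servo_tool:
  motion:
    - {"dx": 0,"dy": 0,"dz": 1,"rx": 0,"ry": 0,"rz": 0}
    - {"dx": 0,"dy": 0,"dz": 0.6,"rx": 0,"ry": 0,"rz": 0}
    - {"dx": 0,"dy": 0,"dz": 0,"rx": 0,"ry": 0,"rz": 0}
    - {"dx": 0,"dy": 0,"dz": 0,"rx": 0,"ry": 0,"rz": 0}
    - {"dx": 0,"dy": 0,"dz": 0,"rx": 0,"ry": 0,"rz": 0}

```text
t: 12.33
position: [0.4256, 0.2453, 0.0833]
tcp_rot: [-0.0, 0.998, -0.07, 0.0]
contact_force: [-0.1, 0.9, 0.5]
width: 0.0693
grip_force: 0.0
```

Run:
```python
from h import *
o=robot.observe();print(o["position"],np.degrees(yaw()),o["width"])
s=snap("wrist"); r=robot.masks_of("twin_float","wrist")
if r:
  g=s["image"].max(2); m=cv2.morphologyEx((r[0]["pixels"]&(g<60)).astype(np.uint8),cv2.MORPH_OPEN,np.ones((5,5)))
  n,l,st,c=cv2.connectedComponentsWithStats(m)
  P=np.array([at_z(s,a,b,.012)[:2] for b,a in zip(*np.nonzero(m))])*1000
  print(r[0]["conf"],st[1:],cv2.minAreaRect(P.astype(np.float32)))
```

```text
[0.42556298 0.24533258 0.08332533] -8.017950172263488 0.06934841656919903
0.93 [[ 242  209   28   44 1086]
 [ 288  211   29   42 1099]] ((424.29254150390625, 245.11622619628906), (48.17924499511719, 29.608348846435547), 81.95285034179688)
```

Call:
servo_tool:
  motion:
    - {"dx": -0.08,"dy": 0,"dz": 0.6,"rx": 0,"ry": 0,"rz": 0}
    - {"dx": 0,"dy": 0,"dz": 0.7,"rx": 0,"ry": 0,"rz": 0}
    - {"dx": 0,"dy": 0,"dz": 0.6,"rx": 0,"ry": 0,"rz": 0}
    - {"dx": 0,"dy": 0,"dz": 0.36,"rx": 0,"ry": 0,"rz": 0}
    - {"dx": 0,"dy": 0,"dz": 0,"rx": 0,"ry": 0,"rz": 0}

```text
t: 12.85
position: [0.4229, 0.2454, 0.0256]
tcp_rot: [0.0, 0.998, -0.07, -0.001]
contact_force: [-0.5, 0.4, 0.2]
width: 0.07
grip_force: 0.0
```

Call:
servo_tool:
  motion:
    - {"dx": 0,"dy": 0,"dz": 0,"rx": 0,"ry": 0,"rz": 0}
    - {"dx": 0,"dy": 0,"dz": 0,"rx": 0,"ry": 0,"rz": 0}
    - {"dx": 0,"dy": 0,"dz": 0,"rx": 0,"ry": 0,"rz": 0}
    - {"dx": 0,"dy": 0,"dz": 0,"rx": 0,"ry": 0,"rz": 0}
    - {"dx": 0,"dy": 0,"dz": 0,"rx": 0,"ry": 0,"rz": 0}
  jaw: -1

```text
t: 13.27
position: [0.4234, 0.2456, 0.027]
tcp_rot: [-0.0, 0.998, -0.07, 0.001]
contact_force: [-0.8, 0.0, 6.9]
width: 0.0476
grip_force: 20.0
```

Call:
servo_tool:
  motion:
    - {"dx": 0,"dy": 0,"dz": 0,"rx": 0,"ry": 0,"rz": 0}
    - {"dx": 0,"dy": 0,"dz": -0.3,"rx": 0,"ry": 0,"rz": 0}
    - {"dx": 0,"dy": 0,"dz": -0.8,"rx": 0,"ry": 0,"rz": 0}
    - {"dx": 0,"dy": 0,"dz": -1,"rx": 0,"ry": 0,"rz": 0}
    - {"dx": 0,"dy": 0,"dz": -1,"rx": 0,"ry": 0,"rz": 0}

```text
t: 13.68
position: [0.4227, 0.2454, 0.105]
tcp_rot: [0.0, 0.998, -0.07, -0.001]
contact_force: [-0.4, -0.1, -0.0]
width: 0.0478
grip_force: 20.0
```

Call:
servo_tool:
  motion:
    - {"dx": 0,"dy": 0,"dz": -0.8,"rx": 0,"ry": 0,"rz": -0.9}
    - {"dx": 0,"dy": 0,"dz": -0.8,"rx": 0,"ry": 0,"rz": -0.9}
    - {"dx": 0.57,"dy": 0.82,"dz": -0.8,"rx": 0,"ry": 0,"rz": 0}
    - {"dx": 0.57,"dy": 0.82,"dz": 0,"rx": 0,"ry": 0,"rz": 0}
    - {"dx": 0.57,"dy": 0.82,"dz": 0,"rx": 0,"ry": 0,"rz": 0}

```text
t: 14.1
position: [0.4695, 0.1858, 0.1658]
tcp_rot: [-0.0, 1.0, 0.025, 0.001]
contact_force: [-0.0, 0.9, -0.2]
width: 0.0476
grip_force: 20.0
```

Call:
servo_tool:
  motion:
    - {"dx": 0.57,"dy": 0.82,"dz": 0,"rx": 0,"ry": 0,"rz": 0}
    - {"dx": 0.57,"dy": 0.82,"dz": 0,"rx": 0,"ry": 0,"rz": 0}
    - {"dx": 0.57,"dy": 0.82,"dz": 0,"rx": 0,"ry": 0,"rz": 0}
    - {"dx": 0.57,"dy": 0.82,"dz": 0,"rx": 0,"ry": 0,"rz": 0}
    - {"dx": 0.57,"dy": 0.82,"dz": 0,"rx": 0,"ry": 0,"rz": 0}

```text
t: 14.52
position: [0.5454, 0.0862, 0.1645]
tcp_rot: [0.0, 1.0, 0.024, 0.0]
contact_force: [0.1, 1.1, -0.2]
width: 0.0476
grip_force: 20.0
```

Call:
servo_tool:
  motion:
    - {"dx": 0,"dy": 0,"dz": 0,"rx": 0,"ry": 0,"rz": 0}
    - {"dx": 0,"dy": 0,"dz": 0.8,"rx": 0,"ry": 0,"rz": 0}
    - {"dx": 0,"dy": 0,"dz": 0.8,"rx": 0,"ry": 0,"rz": 0}
    - {"dx": 0,"dy": 0,"dz": 0.8,"rx": 0,"ry": 0,"rz": 0}
    - {"dx": 0,"dy": 0,"dz": 0.8,"rx": 0,"ry": 0,"rz": 0}

```text
t: 14.93
position: [0.5445, 0.0876, 0.0836]
tcp_rot: [-0.0, 1.0, 0.024, 0.0]
contact_force: [0.6, -0.8, -0.6]
width: 0.0477
grip_force: 20.0
```

Run:
```python
from h import *
o=robot.observe();print(o["position"],np.degrees(yaw()),o["width"])
s=snap("wrist"); yellow(s); cv2.imwrite("pics/w7.png",s["image"])
```

```text
[0.54454522 0.08764458 0.08364897] 2.790682110532062 0.047728395307670674
yellow px [   0  169   98   94 4882] mean [544.  239.2] rect [543.7 238. ] [63.8 64.9] 80.5
yellow px [ 208  171  140   81 7886] mean [560.4  89.2] rect [553.9  88.7] [54.9 89.6] 2.8
yellow px [ 358  188   94   63 4004] mean [552.2   4.6] rect [552.7   5.4] [43.1 58.6] 2.8
yellow px [ 251  224   57   32 1199] mean [537.1  87. ] rect [534.7  86.6] [22.3 37.4] 2.8
yellow px [169 295  18  63 454] mean [462.9 158.2] rect [463.5 157.1] [11.6 52.8] 85.8
yellow px [370 295  19  63 500] mean [471.9   9.6] rect [470.6  10.1] [52.9 11.7] 12.0
yellow px [ 320  373  175   12 1496] mean [426.3 -26.3] rect [426.4 -16.6] [ 10.2 133.2] 2.7
yellow px [140 379  84   6 414] mean [415.3 158. ] rect [415.5 155.2] [ 4.6 63.3] 2.7
```

View pics/w7.png

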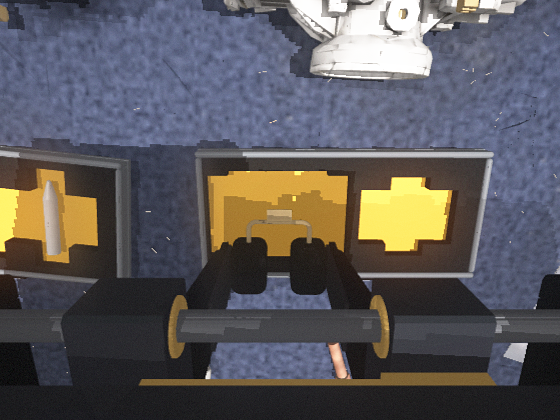

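The float (bridge at px 280,215) is centred over its pocket (columns 208–348). I'll lower and release.

Call:
servo_tool:
  motion:
    - {"dx": 0,"dy": 0,"dz": 0.6,"rx": 0,"ry": 0,"rz": 0}
    - {"dx": 0,"dy": 0,"dz": 0.6,"rx": 0,"ry": 0,"rz": 0}
    - {"dx": 0,"dy": 0,"dz": 0.5,"rx": 0,"ry": 0,"rz": 0}
    - {"dx": 0,"dy": 0,"dz": 0.3,"rx": 0,"ry": 0,"rz": 0}
    - {"dx": 0,"dy": 0,"dz": 0,"rx": 0,"ry": 0,"rz": 0}

```text
t: 15.4
position: [0.5445, 0.0875, 0.0335]
tcp_rot: [0.0, 1.0, 0.024, -0.001]
contact_force: [-0.2, -0.1, -0.6]
width: 0.0476
grip_force: 20.0
```

Call:
servo_tool:
  motion:
    - {"dx": 0,"dy": 0,"dz": 0,"rx": 0,"ry": 0,"rz": 0}
    - {"dx": 0,"dy": 0,"dz": 0,"rx": 0,"ry": 0,"rz": 0}
    - {"dx": 0,"dy": 0,"dz": 0,"rx": 0,"ry": 0,"rz": 0}
    - {"dx": 0,"dy": 0,"dz": 0,"rx": 0,"ry": 0,"rz": 0}
    - {"dx": 0,"dy": 0,"dz": 0,"rx": 0,"ry": 0,"rz": 0}
  jaw: 0.22

```text
t: 15.82
position: [0.5452, 0.0873, 0.0344]
tcp_rot: [0.0, 1.0, 0.024, 0.0]
contact_force: [0.2, 0.2, -0.1]
width: 0.0578
grip_force: 0.0
```

Call:
servo_tool:
  motion:
    - {"dx": 0,"dy": 0,"dz": -0.3,"rx": 0,"ry": 0,"rz": 0}
    - {"dx": 0,"dy": 0,"dz": -0.6,"rx": 0,"ry": 0,"rz": 0}
    - {"dx": 0,"dy": 0,"dz": -0.8,"rx": 0,"ry": 0,"rz": 0}
    - {"dx": 0,"dy": 0,"dz": -0.8,"rx": 0,"ry": 0,"rz": 0}
    - {"dx": 0,"dy": 0,"dz": -0.8,"rx": 0,"ry": 0,"rz": 0}

```text
t: 16.23
position: [0.5448, 0.0873, 0.1178]
tcp_rot: [0.0, 1.0, 0.024, -0.0]
contact_force: [-0.6, -0.7, 0.2]
width: 0.0581
grip_force: 0.0
```

Call:
servo_tool:
  motion:
    - {"dx": -0.85,"dy": 0.45,"dz": -0.6,"rx": 0,"ry": 0,"rz": 0}
    - {"dx": -0.85,"dy": 0.4,"dz": -0.6,"rx": 0,"ry": 0,"rz": 0}
    - {"dx": -0.85,"dy": 0.4,"dz": -0.6,"rx": 0,"ry": 0,"rz": 0}
    - {"dx": -0.85,"dy": 0.4,"dz": -0.6,"rx": 0,"ry": 0,"rz": 0}
    - {"dx": -0.85,"dy": 0.3,"dz": -0.6,"rx": 0,"ry": 0,"rz": 0}
  jaw: -0.37

```text
t: 16.65
position: [0.44, 0.0329, 0.1925]
tcp_rot: [0.0, 1.0, 0.024, 0.0]
contact_force: [0.1, 0.4, 0.7]
width: 0.0322
grip_force: 0.0
```

Run:
```python
from h import *
o=robot.observe();print(o["position"],np.degrees(yaw()),o["width"])
s=snap("wrist"); yellow(s); cv2.imwrite("pics/w8.png",s["image"])
measure("emulsion_tube",z=.006,s=s); measure("twin_float",z=.018,s=s)
```

```text
[0.44003013 0.03288034 0.19249689] 2.7852876071477968 0.032243959863985885
yellow px [   0   15   83   84 3935] mean [545.5 244.2] rect [545.6 241.4] [70.2 66.2] 80.5
yellow px [ 166   18  106   75 5441] mean [556.2  89.7] rect [553.6  88.7] [59.1 88.8] 2.8
yellow px [ 280   23   72   66 2665] mean [560.    6.4] rect [557.4   6.6] [51.9 60.5] 2.8
emulsion_tube wrist conf 0.64 n 335 rect [438.4  37.9] wh [37.3 10.7] mean [438.4  37.1] axis deg 18.3 px [273. 189.]
emulsion_tube wrist conf 0.54 n 123 rect [356.5 294.2] wh [13.1 30.2] mean [355.9 287.8] axis deg 82.6 px [ 21. 257.]
twin_float wrist conf 0.89 n 1774 rect [553.   87.6] wh [43.8 49.7] mean [548.1  86.9] axis deg 95.2 px [220.  61.]
```

View pics/w8.png

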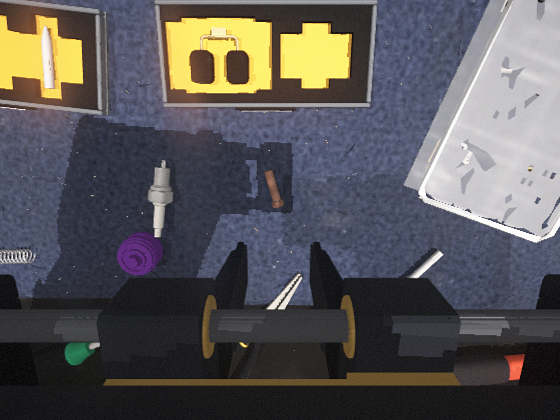

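The float lies in its pocket (px 220,61), and the tube is at px (273,189) with its axis at 18°. I'll pick the tube now.

Call:
servo_tool:
  motion:
    - {"dx": -0.05,"dy": -0.19,"dz": 0,"rx": 0,"ry": 0,"rz": -0.86}
    - {"dx": 0,"dy": 0,"dz": 0.5,"rx": 0,"ry": 0,"rz": -0.86}
    - {"dx": 0,"dy": 0,"dz": 0.9,"rx": 0,"ry": 0,"rz": -0.86}
    - {"dx": 0,"dy": 0,"dz": 1,"rx": 0,"ry": 0,"rz": 0}
    - {"dx": 0,"dy": 0,"dz": 1,"rx": 0,"ry": 0,"rz": 0}

```text
t: 17.22
position: [0.4405, 0.0384, 0.1054]
tcp_rot: [0.0, 0.987, 0.159, 0.001]
contact_force: [1.4, -0.3, -0.9]
width: 0.0297
grip_force: 0.0
```

Call:
servo_tool:
  motion:
    - {"dx": 0,"dy": 0,"dz": 0.8,"rx": 0,"ry": 0,"rz": 0}
    - {"dx": 0,"dy": 0,"dz": 0,"rx": 0,"ry": 0,"rz": 0}
    - {"dx": 0,"dy": 0,"dz": 0,"rx": 0,"ry": 0,"rz": 0}
    - {"dx": 0,"dy": 0,"dz": 0,"rx": 0,"ry": 0,"rz": 0}
    - {"dx": 0,"dy": 0,"dz": 0,"rx": 0,"ry": 0,"rz": 0}

```text
t: 17.63
position: [0.4405, 0.0382, 0.0874]
tcp_rot: [0.0, 0.987, 0.159, 0.001]
contact_force: [0.3, -0.4, -0.2]
width: 0.0302
grip_force: 0.0
```

Run:
```python
from h import *
o=robot.observe();print(o["position"],np.degrees(yaw()),o["width"])
measure("emulsion_tube",z=.006)
```

```text
[0.44045142 0.03816444 0.08738737] 18.2805298998392 0.030173975339757797
emulsion_tube wrist conf 0.62 n 708 rect [438.1  37.1] wh [38.7 10.3] mean [437.5  36.8] axis deg 18.5 px [279. 228.]
```

Call:
servo_tool:
  motion:
    - {"dx": -0.1,"dy": 0,"dz": 0.65,"rx": 0,"ry": 0,"rz": 0}
    - {"dx": 0,"dy": 0,"dz": 0.7,"rx": 0,"ry": 0,"rz": 0}
    - {"dx": 0,"dy": 0,"dz": 0.7,"rx": 0,"ry": 0,"rz": 0}
    - {"dx": 0,"dy": 0,"dz": 0.4,"rx": 0,"ry": 0,"rz": 0}
    - {"dx": 0,"dy": 0,"dz": 0,"rx": 0,"ry": 0,"rz": 0}

```text
t: 18.15
position: [0.4371, 0.0373, 0.0242]
tcp_rot: [-0.0, 0.987, 0.159, -0.001]
contact_force: [-0.1, -0.6, 0.2]
width: 0.0301
grip_force: 0.0
```

Call:
servo_tool:
  motion:
    - {"dx": 0,"dy": 0,"dz": 0,"rx": 0,"ry": 0,"rz": 0}
    - {"dx": 0,"dy": 0,"dz": 0,"rx": 0,"ry": 0,"rz": 0}
    - {"dx": 0,"dy": 0,"dz": 0,"rx": 0,"ry": 0,"rz": 0}
    - {"dx": 0,"dy": 0,"dz": 0,"rx": 0,"ry": 0,"rz": 0}
    - {"dx": 0,"dy": 0,"dz": 0,"rx": 0,"ry": 0,"rz": 0}
  jaw: -1

```text
t: 18.57
position: [0.4378, 0.0373, 0.0258]
tcp_rot: [0.0, 0.987, 0.159, 0.001]
contact_force: [-0.6, -1.1, 7.3]
width: 0.0092
grip_force: 20.0
```

Call:
servo_tool:
  motion:
    - {"dx": 0,"dy": 0,"dz": 0,"rx": 0,"ry": 0,"rz": 0}
    - {"dx": 0,"dy": 0,"dz": -0.3,"rx": 0,"ry": 0,"rz": 0}
    - {"dx": 0,"dy": 0,"dz": -0.8,"rx": 0,"ry": 0,"rz": 0}
    - {"dx": 0,"dy": 0,"dz": -1,"rx": 0,"ry": 0,"rz": 0}
    - {"dx": 0,"dy": 0,"dz": -1,"rx": 0,"ry": 0,"rz": 0}

```text
t: 18.98
position: [0.4369, 0.0373, 0.1038]
tcp_rot: [-0.0, 0.987, 0.159, -0.001]
contact_force: [0.1, 0.4, 0.2]
width: 0.009
grip_force: 20.0
```

Call:
servo_tool:
  motion:
    - {"dx": 0,"dy": 0,"dz": -0.7,"rx": 0,"ry": 0,"rz": 0.86}
    - {"dx": 0,"dy": 0,"dz": -0.7,"rx": 0,"ry": 0,"rz": 0.86}
    - {"dx": 0,"dy": 0,"dz": -0.6,"rx": 0,"ry": 0,"rz": 0.86}
    - {"dx": 0.8,"dy": 0.24,"dz": 0,"rx": 0,"ry": 0,"rz": 0}
    - {"dx": 0.8,"dy": 0.24,"dz": 0,"rx": 0,"ry": 0,"rz": 0}

```text
t: 19.4
position: [0.4782, 0.0273, 0.1545]
tcp_rot: [0.0, 1.0, 0.024, 0.001]
contact_force: [0.7, -0.7, -0.5]
width: 0.0091
grip_force: 20.0
```

Call:
servo_tool:
  motion:
    - {"dx": 0.8,"dy": 0.24,"dz": 0,"rx": 0,"ry": 0,"rz": 0}
    - {"dx": 0.8,"dy": 0.24,"dz": 0,"rx": 0,"ry": 0,"rz": 0}
    - {"dx": 0.8,"dy": 0.24,"dz": 0,"rx": 0,"ry": 0,"rz": 0}
    - {"dx": 0.76,"dy": 0.24,"dz": 0,"rx": 0,"ry": 0,"rz": 0}
    - {"dx": 0,"dy": 0,"dz": 0,"rx": 0,"ry": 0,"rz": 0}

```text
t: 19.82
position: [0.5606, 0.0063, 0.1531]
tcp_rot: [0.0, 1.0, 0.024, 0.001]
contact_force: [-0.3, -0.3, -0.6]
width: 0.0091
grip_force: 20.0
```

Call:
servo_tool:
  motion:
    - {"dx": 0,"dy": 0,"dz": 0.8,"rx": 0,"ry": 0,"rz": 0}
    - {"dx": 0,"dy": 0,"dz": 0.8,"rx": 0,"ry": 0,"rz": 0}
    - {"dx": 0,"dy": 0,"dz": 0.8,"rx": 0,"ry": 0,"rz": 0}
    - {"dx": 0,"dy": 0,"dz": 0.6,"rx": 0,"ry": 0,"rz": 0}
    - {"dx": 0,"dy": 0,"dz": 0,"rx": 0,"ry": 0,"rz": 0}

```text
t: 20.23
position: [0.5561, 0.0074, 0.0756]
tcp_rot: [-0.0, 1.0, 0.024, -0.002]
contact_force: [-0.0, 0.4, -1.0]
width: 0.0092
grip_force: 20.0
```

Run:
```python
from h import *
o=robot.observe();print(o["position"],np.degrees(yaw()),o["width"])
s=snap("wrist"); measure("emulsion_tube",z=.056,s=s); yellow(s); cv2.imwrite("pics/w9.png",s["image"])
```

```text
[0.55610468 0.00740599 0.07560781] 2.7931861641757805 0.009158154922697883
emulsion_tube wrist conf 0.85 n 1112 rect [556.8   7.5] wh [39.6  8.8] mean [557.    7.3] axis deg 3.2 px [279. 262.]
yellow px [  76  186  145   85 7960] mean [556.9  89. ] rect [552.1  89.6] [57.3 88.3] 2.8
yellow px [ 232  192   96   73 4145] mean [559.    6.8] rect [556.4   6.7] [49.1 60.4] 2.8
yellow px [ 104  373  297   12 2001] mean [438.1   4.2] rect [438.7  21. ] [  9.9 218.5] 2.8
```

Call:
servo_tool:
  motion:
    - {"dx": 0.04,"dy": 0.02,"dz": 0.6,"rx": 0,"ry": 0,"rz": 0}
    - {"dx": 0,"dy": 0,"dz": 0.6,"rx": 0,"ry": 0,"rz": 0}
    - {"dx": 0,"dy": 0,"dz": 0.52,"rx": 0,"ry": 0,"rz": 0}
    - {"dx": 0,"dy": 0,"dz": 0,"rx": 0,"ry": 0,"rz": 0}
    - {"dx": 0,"dy": 0,"dz": 0,"rx": 0,"ry": 0,"rz": 0}

```text
t: 20.75
position: [0.5591, 0.0067, 0.0356]
tcp_rot: [0.0, 1.0, 0.024, 0.0]
contact_force: [0.4, 0.8, -0.2]
width: 0.0089
grip_force: 20.0
```

Call:
servo_tool:
  motion:
    - {"dx": 0,"dy": 0,"dz": 0,"rx": 0,"ry": 0,"rz": 0}
    - {"dx": 0,"dy": 0,"dz": 0,"rx": 0,"ry": 0,"rz": 0}
    - {"dx": 0,"dy": 0,"dz": 0,"rx": 0,"ry": 0,"rz": 0}
    - {"dx": 0,"dy": 0,"dz": 0,"rx": 0,"ry": 0,"rz": 0}
    - {"dx": 0,"dy": 0,"dz": 0,"rx": 0,"ry": 0,"rz": 0}
  jaw: -0.5

```text
t: 21.17
position: [0.5591, 0.0067, 0.035]
tcp_rot: [0.0, 1.0, 0.024, 0.0]
contact_force: [0.2, -0.1, -0.5]
width: 0.0232
grip_force: 0.0
```

Call:
servo_tool:
  motion:
    - {"dx": 0,"dy": 0,"dz": -0.3,"rx": 0,"ry": 0,"rz": 0}
    - {"dx": 0,"dy": 0,"dz": -0.6,"rx": 0,"ry": 0,"rz": 0}
    - {"dx": 0,"dy": 0,"dz": -1,"rx": 0,"ry": 0,"rz": 0}
    - {"dx": 0,"dy": 0,"dz": -1,"rx": 0,"ry": 0,"rz": 0}
    - {"dx": 0,"dy": 0,"dz": -1,"rx": 0,"ry": 0,"rz": 0}

```text
t: 21.58
position: [0.5588, 0.0067, 0.1336]
tcp_rot: [0.0, 1.0, 0.024, -0.0]
contact_force: [0.8, -0.1, 0.3]
width: 0.0238
grip_force: 0.0
```

Call:
servo_tool:
  motion:
    - {"dx": -0.35,"dy": -0.9,"dz": -0.5,"rx": 0,"ry": 0,"rz": 0}
    - {"dx": -0.35,"dy": -0.9,"dz": -0.5,"rx": 0,"ry": 0,"rz": 0}
    - {"dx": -0.35,"dy": -0.9,"dz": -0.5,"rx": 0,"ry": 0,"rz": 0}
    - {"dx": -0.35,"dy": -0.9,"dz": -0.5,"rx": 0,"ry": 0,"rz": 0}
    - {"dx": -0.35,"dy": -0.9,"dz": -0.5,"rx": 0,"ry": 0,"rz": 0}
  jaw: 0.3

```text
t: 22.0
position: [0.5091, 0.1178, 0.1958]
tcp_rot: [0.0, 1.0, 0.024, 0.0]
contact_force: [0.2, 1.1, 0.1]
width: 0.0518
grip_force: 0.0
```

Call:
servo_tool:
  motion:
    - {"dx": -0.35,"dy": -0.9,"dz": 0,"rx": 0,"ry": 0,"rz": 0}
    - {"dx": -0.35,"dy": -0.9,"dz": 0,"rx": 0,"ry": 0,"rz": 0}
    - {"dx": -0.35,"dy": -0.9,"dz": 0,"rx": 0,"ry": 0,"rz": 0}
    - {"dx": -0.35,"dy": -0.9,"dz": 0,"rx": 0,"ry": 0,"rz": 0}
    - {"dx": -0.35,"dy": -0.9,"dz": 0,"rx": 0,"ry": 0,"rz": 0}

```text
t: 22.42
position: [0.4599, 0.2282, 0.1953]
tcp_rot: [-0.0, 1.0, 0.024, 0.0]
contact_force: [0.5, 0.2, -0.3]
width: 0.0616
grip_force: 0.0
```

Call:
servo_tool:
  motion:
    - {"dx": -0.35,"dy": -0.9,"dz": 0,"rx": 0,"ry": 0,"rz": 0}
    - {"dx": -0.35,"dy": -0.9,"dz": 0,"rx": 0,"ry": 0,"rz": 0}
    - {"dx": -0.35,"dy": -0.9,"dz": 0,"rx": 0,"ry": 0,"rz": 0}
    - {"dx": -0.35,"dy": -0.7,"dz": 0,"rx": 0,"ry": 0,"rz": 0}
    - {"dx": 0,"dy": 0,"dz": 0,"rx": 0,"ry": 0,"rz": 0}

```text
t: 22.83
position: [0.42, 0.3125, 0.1951]
tcp_rot: [-0.0, 1.0, 0.026, 0.0]
contact_force: [1.0, -0.5, -0.2]
width: 0.0617
grip_force: 0.0
```

Run:
```python
from h import *
o=robot.observe();print(o["position"],np.degrees(yaw()),o["width"])
s=snap("wrist"); measure("slide_cap",z=.024,s=s);measure("slide_spring",z=.007,s=s);yellow(s)
h=cv2.cvtColor(s["image"],cv2.COLOR_BGR2HSV)
for r in robot.masks_of("slide_cap","wrist"):
    m=r["pixels"]; print(r["conf"],np.median(h[m],axis=0))
    u,v=np.array(r["at"])*[560,420]; C=cloud(s)
    P=C[m]; 
    for lo,hi in((.018,.028),(.031,.04)):
        Q=P[(P[:,2]>lo)&(P[:,2]<hi)]
        if len(Q)>5: print(lo,len(Q),((Q.min(0)+Q.max(0))/2).round(4),Q.mean(0).round(4),np.ptp(Q,axis=0).round(3))
cv2.imwrite("pics/w10.png",s["image"])
```

```text
[0.42004377 0.31249261 0.19513404] 2.9298661191268915 0.06165800220299723
slide_cap wrist conf 0.72 n 1561 rect [372.5 169.9] wh [48.3 37.8] mean [373.2 170.4] axis deg 49.8 px [424. 246.]
slide_cap wrist conf 0.58 n 1439 rect [425.4 336.2] wh [38.2 39.3] mean [425.9 336.2] axis deg 160.8 px [252. 184.]
slide_spring wrist conf 0.55 n 194 rect [357.2 296.8] wh [ 9.8 37.2] mean [357.3 292.8] axis deg 96.6 px [295. 249.]
slide_spring wrist conf 0.21 n 1070 rect [422.4 140. ] wh [71.6 23.7] mean [426.9 140.8] axis deg 0.3 px [458. 189.]
yellow px [ 231    2   63   67 3082] mean [552.3 333.7] rect [551.  333.4] [52.2 52.3] 51.1
yellow px [ 293    5  124   87 5884] mean [548.5 254.3] rect [546.2 253.6] [102.   65.7] 86.1
yellow px [ 494   11   66   75 3035] mean [554.7 105.9] rect [553.1  99.3] [59.  58.4] 2.9
yellow px [398 296  22  62 365] mean [280.7 162.5] rect [272.2 161.1] [78.8 17.3] 18.4
0.72 [139. 160. 156.]
0.018 1031 [0.3696 0.1665 0.023 ] [0.3717 0.1687 0.0248] [0.037 0.037 0.01 ]
0.031 130 [0.3692 0.1662 0.0336] [0.3694 0.1665 0.0344] [0.011 0.011 0.005]
0.58 [ 17.  13. 144.]
0.018 1166 [0.4242 0.3372 0.0231] [0.4256 0.3364 0.025 ] [0.038 0.038 0.01 ]
0.031 140 [0.4236 0.337  0.0334] [0.4241 0.3369 0.0343] [0.011 0.012 0.005]
```

View pics/w10.png

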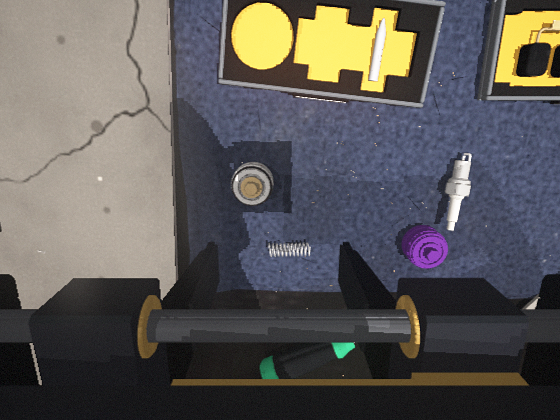

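The bright cap is at px (252,184), which depth puts at (424,337) mm, and the spring is at (290,249). I'll grasp the cap with the fingertips about 12 mm above the mat.

Call:
servo_tool:
  motion:
    - {"dx": 0.2,"dy": -0.97,"dz": 0,"rx": 0,"ry": 0,"rz": 0}
    - {"dx": 0,"dy": 0,"dz": 0.6,"rx": 0,"ry": 0,"rz": 0}
    - {"dx": 0,"dy": 0,"dz": 1,"rx": 0,"ry": 0,"rz": 0}
    - {"dx": 0,"dy": 0,"dz": 1,"rx": 0,"ry": 0,"rz": 0}
    - {"dx": 0,"dy": 0,"dz": 1,"rx": 0,"ry": 0,"rz": 0}

```text
t: 23.45
position: [0.426, 0.3339, 0.1039]
tcp_rot: [-0.0, 1.0, 0.024, 0.0]
contact_force: [0.6, -0.0, -1.7]
width: 0.0617
grip_force: 0.0
```

Call:
servo_tool:
  motion:
    - {"dx": 0,"dy": 0,"dz": 0.6,"rx": 0,"ry": 0,"rz": 0}
    - {"dx": 0,"dy": 0,"dz": 0,"rx": 0,"ry": 0,"rz": 0}
    - {"dx": 0,"dy": 0,"dz": 0,"rx": 0,"ry": 0,"rz": 0}
    - {"dx": 0,"dy": 0,"dz": 0,"rx": 0,"ry": 0,"rz": 0}
    - {"dx": 0,"dy": 0,"dz": 0,"rx": 0,"ry": 0,"rz": 0}

```text
t: 23.87
position: [0.4261, 0.3348, 0.0908]
tcp_rot: [-0.0, 1.0, 0.024, 0.001]
contact_force: [-0.3, -0.4, -0.6]
width: 0.0617
grip_force: 0.0
```

Run:
```python
from h import *
o=robot.observe();print(o["position"],np.degrees(yaw()),o["width"])
s=snap("wrist");C=cloud(s)
for r in robot.masks_of("slide_cap","wrist"):
    P=C[r["pixels"]]
    for lo,hi in((.018,.028),(.031,.04)):
        Q=P[(P[:,2]>lo)&(P[:,2]<hi)]
        if len(Q)>5: print(r["conf"],lo,len(Q),((Q.min(0)+Q.max(0))/2).round(4),Q.mean(0).round(4),np.ptp(Q,axis=0).round(3))
```

```text
[0.4260516  0.33484539 0.09084401] 2.76509123696805 0.06166012452599813
0.8 0.018 2270 [0.4239 0.3369 0.023 ] [0.4267 0.337  0.025 ] [0.038 0.038 0.01 ]
0.8 0.031 291 [0.4239 0.3371 0.0335] [0.4243 0.3371 0.0343] [0.011 0.012 0.005]
0.69 0.018 392 [0.3837 0.1664 0.023 ] [0.3847 0.1676 0.0232] [0.01  0.022 0.01 ]
```

Call:
servo_tool:
  motion:
    - {"dx": -0.09,"dy": -0.09,"dz": 0.6,"rx": 0,"ry": 0,"rz": 0}
    - {"dx": 0,"dy": 0,"dz": 0.7,"rx": 0,"ry": 0,"rz": 0}
    - {"dx": 0,"dy": 0,"dz": 0.6,"rx": 0,"ry": 0,"rz": 0}
    - {"dx": 0,"dy": 0,"dz": 0.37,"rx": 0,"ry": 0,"rz": 0}
    - {"dx": 0,"dy": 0,"dz": 0,"rx": 0,"ry": 0,"rz": 0}

```text
t: 24.38
position: [0.4226, 0.3367, 0.0318]
tcp_rot: [0.001, 1.0, 0.024, -0.001]
contact_force: [-0.3, 0.6, -0.5]
width: 0.0619
grip_force: 0.0
```

Call:
servo_tool:
  motion:
    - {"dx": 0,"dy": 0,"dz": 0,"rx": 0,"ry": 0,"rz": 0}
    - {"dx": 0,"dy": 0,"dz": 0,"rx": 0,"ry": 0,"rz": 0}
    - {"dx": 0,"dy": 0,"dz": 0,"rx": 0,"ry": 0,"rz": 0}
    - {"dx": 0,"dy": 0,"dz": 0,"rx": 0,"ry": 0,"rz": 0}
    - {"dx": 0,"dy": 0,"dz": 0,"rx": 0,"ry": 0,"rz": 0}
  jaw: -1
  newtons: 25

```text
t: 24.8
position: [0.4233, 0.3371, 0.0335]
tcp_rot: [-0.0, 1.0, 0.024, 0.0]
contact_force: [-0.6, -0.2, 4.6]
width: 0.0369
grip_force: 25.0
```

Call:
servo_tool:
  motion:
    - {"dx": 0,"dy": 0,"dz": 0,"rx": 0,"ry": 0,"rz": 0}
    - {"dx": 0,"dy": 0,"dz": -0.3,"rx": 0,"ry": 0,"rz": 0}
    - {"dx": 0,"dy": 0,"dz": -0.8,"rx": 0,"ry": 0,"rz": 0}
    - {"dx": 0,"dy": 0,"dz": -1,"rx": 0,"ry": 0,"rz": 0}
    - {"dx": 0,"dy": 0,"dz": -1,"rx": 0,"ry": 0,"rz": 0}

```text
t: 25.22
position: [0.4226, 0.3368, 0.1113]
tcp_rot: [0.0, 1.0, 0.024, -0.001]
contact_force: [0.7, -0.5, -0.1]
width: 0.0372
grip_force: 25.0
```

Call:
servo_tool:
  motion:
    - {"dx": 0.4,"dy": 0.03,"dz": 0,"rx": 0,"ry": 0,"rz": 0}
    - {"dx": 0.8,"dy": 0.06,"dz": 0,"rx": 0,"ry": 0,"rz": 0}
    - {"dx": 0.9,"dy": 0.06,"dz": 0,"rx": 0,"ry": 0,"rz": 0}
    - {"dx": 0.9,"dy": 0.06,"dz": 0,"rx": 0,"ry": 0,"rz": 0}
    - {"dx": 0.9,"dy": 0.06,"dz": 0,"rx": 0,"ry": 0,"rz": 0}

```text
t: 25.63
position: [0.5218, 0.3348, 0.1103]
tcp_rot: [0.0, 1.0, 0.024, -0.0]
contact_force: [-0.1, -0.0, -1.3]
width: 0.0375
grip_force: 25.0
```

Call:
servo_tool:
  motion:
    - {"dx": 0.8,"dy": 0.06,"dz": 0,"rx": 0,"ry": 0,"rz": 0}
    - {"dx": 0.4,"dy": 0.05,"dz": 0,"rx": 0,"ry": 0,"rz": 0}
    - {"dx": 0,"dy": 0,"dz": 0.5,"rx": 0,"ry": 0,"rz": 0}
    - {"dx": 0,"dy": 0,"dz": 0.5,"rx": 0,"ry": 0,"rz": 0}
    - {"dx": 0,"dy": 0,"dz": 0,"rx": 0,"ry": 0,"rz": 0}

```text
t: 26.05
position: [0.5484, 0.333, 0.0819]
tcp_rot: [0.001, 1.0, 0.024, -0.003]
contact_force: [-0.4, -0.1, -1.7]
width: 0.037
grip_force: 25.0
```

Run:
```python
from h import *
o=robot.observe();print(o["position"],np.degrees(yaw()),o["width"])
s=snap("wrist");C=cloud(s);yellow(s);cv2.imwrite("pics/w11.png",s["image"])
for r in robot.masks_of("slide_cap","wrist"):
    P=C[r["pixels"]]; print(r["conf"],((P.min(0)+P.max(0))/2).round(4),P.max(0)); zt=P[:,2].max()
    for lo,hi in((zt-.018,zt-.008),(zt-.004,zt)):
        Q=P[(P[:,2]>lo)&(P[:,2]<hi)]
        print(((Q.min(0)+Q.max(0))/2).round(4),np.ptp(Q,axis=0).round(3))
```

```text
[0.54844108 0.33300512 0.08188465] 2.803021419037875 0.037005008369519775
yellow px [ 238  187   81   55 2554] mean [558.6 334. ] rect [556.4 333.3] [37.  52.7] 2.7
yellow px [ 322  202   30   70 1177] mean [545.5 293.8] rect [541.5 294. ] [49.2 18.7] 7.7
yellow px [350 295  16  63 365] mean [476.5 271.2] rect [474.2 271.4] [52.4  9.7] 10.2
yellow px [ 306  373  165   12 1289] mean [429.9 234.1] rect [430.  243.3] [ 10.2 125. ] 2.6
yellow px [117 379 109   6 578] mean [419.7 406.9] rect [419.7 407.8] [ 4.6 81.8] 2.6
0.8 [0.5575 0.3315 0.1146] [0.62956432 0.35565229 0.23034332]Traceback (most recent call last):
  File "<stdin>", line 8, in <module>
    return umr_minimum(a, axis, None, out, keepdims, initial, where)
ValueError: zero-size array to reduction operation minimum which has no identity
```

View pics/w11.png

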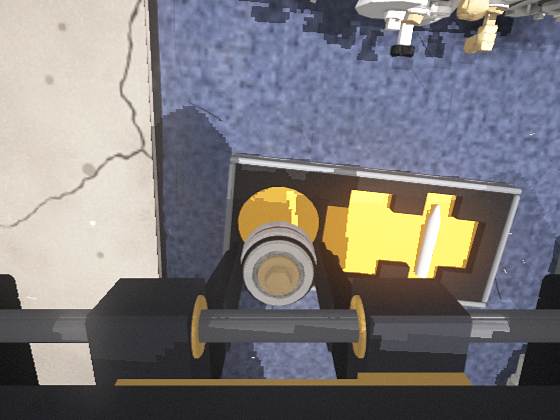

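The cap is upright in the jaws (px 278,270), centred in columns over the round pocket (278,215). I'll lower it, keeping the fingertips above the foam.

Call:
servo_tool:
  motion:
    - {"dx": 0.09,"dy": -0.02,"dz": 0.4,"rx": 0,"ry": 0,"rz": 0}
    - {"dx": 0,"dy": 0,"dz": 0.5,"rx": 0,"ry": 0,"rz": 0}
    - {"dx": 0,"dy": 0,"dz": 0.45,"rx": 0,"ry": 0,"rz": 0}
    - {"dx": 0,"dy": 0,"dz": 0.3,"rx": 0,"ry": 0,"rz": 0}
    - {"dx": 0,"dy": 0,"dz": 0,"rx": 0,"ry": 0,"rz": 0}

```text
t: 26.57
position: [0.5521, 0.3339, 0.0417]
tcp_rot: [0.001, 1.0, 0.024, -0.002]
contact_force: [0.4, 0.1, -0.3]
width: 0.0371
grip_force: 25.0
```

Call:
servo_tool:
  motion:
    - {"dx": 0,"dy": 0,"dz": 0,"rx": 0,"ry": 0,"rz": 0}
    - {"dx": 0,"dy": 0,"dz": 0,"rx": 0,"ry": 0,"rz": 0}
    - {"dx": 0,"dy": 0,"dz": 0,"rx": 0,"ry": 0,"rz": 0}
    - {"dx": 0,"dy": 0,"dz": 0,"rx": 0,"ry": 0,"rz": 0}
    - {"dx": 0,"dy": 0,"dz": 0,"rx": 0,"ry": 0,"rz": 0}

```text
t: 26.98
position: [0.5532, 0.3344, 0.0445]
tcp_rot: [-0.0, 1.0, 0.024, 0.0]
contact_force: [0.0, 0.5, 0.2]
width: 0.037
grip_force: 25.0
```

Call:
servo_tool:
  motion:
    - {"dx": -0.09,"dy": 0,"dz": 0.16,"rx": 0,"ry": 0,"rz": 0}
    - {"dx": 0,"dy": 0,"dz": 0,"rx": 0,"ry": 0,"rz": 0}
    - {"dx": 0,"dy": 0,"dz": 0,"rx": 0,"ry": 0,"rz": 0}
    - {"dx": 0,"dy": 0,"dz": 0,"rx": 0,"ry": 0,"rz": 0}
    - {"dx": 0,"dy": 0,"dz": 0,"rx": 0,"ry": 0,"rz": 0}

```text
t: 27.4
position: [0.5508, 0.3342, 0.0401]
tcp_rot: [0.0, 1.0, 0.024, 0.0]
contact_force: [-0.4, 0.5, -0.8]
width: 0.037
grip_force: 25.0
```

Call:
servo_tool:
  motion:
    - {"dx": 0,"dy": 0,"dz": 0,"rx": 0,"ry": 0,"rz": 0}
    - {"dx": 0,"dy": 0,"dz": 0,"rx": 0,"ry": 0,"rz": 0}
    - {"dx": 0,"dy": 0,"dz": 0,"rx": 0,"ry": 0,"rz": 0}
    - {"dx": 0,"dy": 0,"dz": 0,"rx": 0,"ry": 0,"rz": 0}
    - {"dx": 0,"dy": 0,"dz": 0,"rx": 0,"ry": 0,"rz": 0}
  jaw: 0.2

```text
t: 27.82
position: [0.5508, 0.3342, 0.0401]
tcp_rot: [0.0, 1.0, 0.024, 0.0]
contact_force: [-0.1, 0.6, -0.6]
width: 0.0565
grip_force: 0.0
```

Call:
servo_tool:
  motion:
    - {"dx": 0,"dy": 0,"dz": -0.3,"rx": 0,"ry": 0,"rz": 0}
    - {"dx": 0,"dy": 0,"dz": -0.6,"rx": 0,"ry": 0,"rz": 0}
    - {"dx": 0,"dy": 0,"dz": -1,"rx": 0,"ry": 0,"rz": 0}
    - {"dx": 0,"dy": 0,"dz": -1,"rx": 0,"ry": 0,"rz": 0}
    - {"dx": 0,"dy": 0,"dz": -1,"rx": 0,"ry": 0,"rz": 0}

```text
t: 28.23
position: [0.5507, 0.3341, 0.1391]
tcp_rot: [0.0, 1.0, 0.024, -0.0]
contact_force: [0.2, -0.2, -0.0]
width: 0.0575
grip_force: 0.0
```

Call:
servo_tool:
  motion:
    - {"dx": -0.9,"dy": 0.1,"dz": -0.4,"rx": 0,"ry": 0,"rz": 0}
    - {"dx": -0.9,"dy": 0.1,"dz": -0.4,"rx": 0,"ry": 0,"rz": 0}
    - {"dx": -0.9,"dy": 0.1,"dz": -0.4,"rx": 0,"ry": 0,"rz": 0}
    - {"dx": -0.9,"dy": 0.1,"dz": -0.4,"rx": 0,"ry": 0,"rz": 0}
    - {"dx": -0.9,"dy": 0.1,"dz": -0.4,"rx": 0,"ry": 0,"rz": 0}
  jaw: -0.37

```text
t: 28.65
position: [0.4379, 0.3159, 0.1886]
tcp_rot: [-0.0, 1.0, 0.024, 0.0]
contact_force: [0.4, 0.7, 0.8]
width: 0.032
grip_force: 0.0
```

Call:
servo_tool:
  motion:
    - {"dx": -0.8,"dy": 0.2,"dz": 0,"rx": 0,"ry": 0,"rz": 0}
    - {"dx": -0.8,"dy": 0.2,"dz": 0,"rx": 0,"ry": 0,"rz": 0}
    - {"dx": -0.8,"dy": 0.2,"dz": 0,"rx": 0,"ry": 0,"rz": 0}
    - {"dx": 0,"dy": 0,"dz": 0,"rx": 0,"ry": 0,"rz": 0}
    - {"dx": 0,"dy": 0,"dz": 0,"rx": 0,"ry": 0,"rz": 0}

```text
t: 29.07
position: [0.3795, 0.2984, 0.1884]
tcp_rot: [-0.0, 1.0, 0.025, 0.001]
contact_force: [0.1, 1.2, -0.3]
width: 0.0306
grip_force: 0.0
```

Run:
```python
from h import *
o=robot.observe();print(o["position"],np.degrees(yaw()),o["width"])
s=snap("wrist");C=cloud(s);yellow(s);cv2.imwrite("pics/w12.png",s["image"])
for r in robot.masks_of("slide_cap","wrist"):
    P=C[r["pixels"]]; zt=np.percentile(P[:,2],99); Q=P[P[:,2]>zt-.004]
    print(r["conf"],zt,((Q.min(0)+Q.max(0))/2).round(4),np.ptp(Q,axis=0).round(3))
measure("slide_spring",z=.007,s=s)
```

```text
[0.37954794 0.29838583 0.18844595] 2.825838534593793 0.030581557137472723
yellow px [373 373  55  12 375] mean [169.3 152.3] rect [169.6 152.1] [14.8 60.9] 2.8
yellow px [129 379  94   6 412] mean [153.4 402.4] rect [153.4 402. ] [  6.8 103.8] 2.8
0.73 0.03557224535615906 [0.4115 0.2312 0.1845] [0.097 0.143 0.306]
slide_spring wrist conf 0.62 n 358 rect [356.6 297.9] wh [12.5 41.1] mean [356.1 298.3] axis deg 95.0 px [277. 213.]
```

View pics/w12.png

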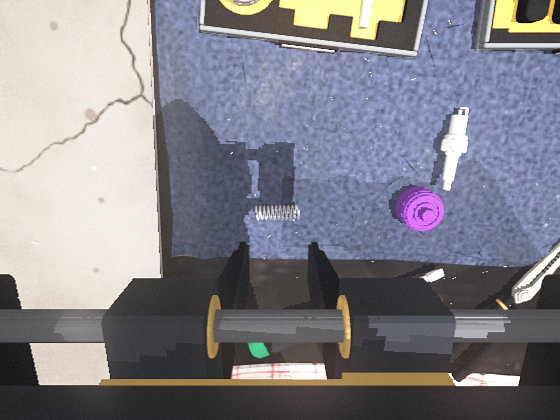

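The cap is partly visible in its pocket at the top edge (px 240,5); I'll check it later. The spring is at px (277,213), with its long axis across the picture. Next I turn the jaws 90° and grip it.

Call:
servo_tool:
  motion:
    - {"dx": -0.92,"dy": -0.03,"dz": 0,"rx": 0,"ry": 0,"rz": -1}
    - {"dx": 0,"dy": 0,"dz": 0,"rx": 0,"ry": 0,"rz": -1}
    - {"dx": 0,"dy": 0,"dz": 0,"rx": 0,"ry": 0,"rz": -1}
    - {"dx": 0,"dy": 0,"dz": 0,"rx": 0,"ry": 0,"rz": -1}
    - {"dx": 0,"dy": 0,"dz": 0,"rx": 0,"ry": 0,"rz": -1}
  newtons: 20

```text
t: 29.63
position: [0.3576, 0.2982, 0.1875]
tcp_rot: [0.0, 0.959, 0.285, 0.0]
contact_force: [0.2, -0.3, 0.6]
width: 0.0301
grip_force: 0.0
```

Call:
servo_tool:
  motion:
    - {"dx": 0,"dy": 0,"dz": 0,"rx": 0,"ry": 0,"rz": -1}
    - {"dx": 0,"dy": 0,"dz": 0,"rx": 0,"ry": 0,"rz": -1}
    - {"dx": 0,"dy": 0,"dz": 0.5,"rx": 0,"ry": 0,"rz": -1}
    - {"dx": 0,"dy": 0,"dz": 0.5,"rx": 0,"ry": 0,"rz": -1}
    - {"dx": 0,"dy": 0,"dz": 0.5,"rx": 0,"ry": 0,"rz": -1}

```text
t: 30.05
position: [0.3577, 0.2982, 0.1496]
tcp_rot: [0.0, 0.852, 0.523, 0.0]
contact_force: [-0.5, -0.3, -0.9]
width: 0.0301
grip_force: 0.0
```

Call:
servo_tool:
  motion:
    - {"dx": 0,"dy": 0,"dz": 0.5,"rx": 0,"ry": 0,"rz": -1}
    - {"dx": 0,"dy": 0,"dz": 0.5,"rx": 0,"ry": 0,"rz": -1}
    - {"dx": 0,"dy": 0,"dz": 0.5,"rx": 0,"ry": 0,"rz": -1}
    - {"dx": 0,"dy": 0,"dz": 0.5,"rx": 0,"ry": 0,"rz": -1}
    - {"dx": 0,"dy": 0,"dz": 0.4,"rx": 0,"ry": 0,"rz": -1}

```text
t: 30.47
position: [0.3575, 0.2981, 0.089]
tcp_rot: [-0.0, 0.688, 0.726, -0.0]
contact_force: [-1.0, 1.2, -0.3]
width: 0.03
grip_force: 0.0
```

Call:
servo_tool:
  motion:
    - {"dx": 0,"dy": 0,"dz": 0,"rx": 0,"ry": 0,"rz": -0.2}
    - {"dx": 0,"dy": 0,"dz": 0,"rx": 0,"ry": 0,"rz": 0}
    - {"dx": 0,"dy": 0,"dz": 0,"rx": 0,"ry": 0,"rz": 0}
    - {"dx": 0,"dy": 0,"dz": 0,"rx": 0,"ry": 0,"rz": 0}
    - {"dx": 0,"dy": 0,"dz": 0,"rx": 0,"ry": 0,"rz": 0}

```text
t: 30.88
position: [0.3572, 0.2981, 0.0906]
tcp_rot: [0.0, 0.683, 0.731, 0.001]
contact_force: [-0.1, 0.7, -0.0]
width: 0.0297
grip_force: 0.0
```

Run:
```python
from h import *
o=robot.observe();print(o["position"],np.degrees(yaw()),o["width"])
measure("slide_spring",z=.008)
```

```text
[0.35715521 0.29810658 0.09063262] 93.8971997835971 0.029683332719470927
slide_spring wrist conf 0.79 n 992 rect [357.4 297.1] wh [14.2 41.6] mean [357.2 297.8] axis deg 96.0 px [278. 224.]
```

Call:
servo_tool:
  motion:
    - {"dx": 0,"dy": 0,"dz": 0.6,"rx": 0,"ry": 0,"rz": -0.3}
    - {"dx": 0,"dy": 0,"dz": 0.8,"rx": 0,"ry": 0,"rz": 0}
    - {"dx": 0,"dy": 0,"dz": 0.7,"rx": 0,"ry": 0,"rz": 0}
    - {"dx": 0,"dy": 0,"dz": 0.45,"rx": 0,"ry": 0,"rz": 0}
    - {"dx": 0,"dy": 0,"dz": 0,"rx": 0,"ry": 0,"rz": 0}

```text
t: 31.4
position: [0.3563, 0.2976, 0.0248]
tcp_rot: [-0.0, 0.671, 0.742, -0.001]
contact_force: [0.6, -0.0, -0.0]
width: 0.03
grip_force: 0.0
```

Call:
servo_tool:
  motion:
    - {"dx": 0,"dy": 0,"dz": 0,"rx": 0,"ry": 0,"rz": 0}
    - {"dx": 0,"dy": 0,"dz": 0,"rx": 0,"ry": 0,"rz": 0}
    - {"dx": 0,"dy": 0,"dz": 0,"rx": 0,"ry": 0,"rz": 0}
    - {"dx": 0,"dy": 0,"dz": 0,"rx": 0,"ry": 0,"rz": 0}
    - {"dx": 0,"dy": 0,"dz": 0,"rx": 0,"ry": 0,"rz": 0}
  jaw: -1

```text
t: 31.82
position: [0.3572, 0.2982, 0.0271]
tcp_rot: [0.0, 0.67, 0.742, 0.001]
contact_force: [-0.2, -0.3, 7.7]
width: 0.0097
grip_force: 20.0
```

Call:
servo_tool:
  motion:
    - {"dx": 0,"dy": 0,"dz": 0,"rx": 0,"ry": 0,"rz": 0}
    - {"dx": 0,"dy": 0,"dz": -0.3,"rx": 0,"ry": 0,"rz": 0}
    - {"dx": 0,"dy": 0,"dz": -0.8,"rx": 0,"ry": 0,"rz": 0}
    - {"dx": 0,"dy": 0,"dz": -1,"rx": 0,"ry": 0,"rz": 0}
    - {"dx": 0,"dy": 0,"dz": -1,"rx": 0,"ry": 0,"rz": 0}

```text
t: 32.23
position: [0.3565, 0.2977, 0.1051]
tcp_rot: [-0.0, 0.67, 0.742, -0.0]
contact_force: [0.4, -0.5, 0.1]
width: 0.0102
grip_force: 20.0
```

Call:
servo_tool:
  motion:
    - {"dx": 0,"dy": 0,"dz": -0.6,"rx": 0,"ry": 0,"rz": 1}
    - {"dx": 0,"dy": 0,"dz": -0.6,"rx": 0,"ry": 0,"rz": 1}
    - {"dx": 0,"dy": 0,"dz": -0.6,"rx": 0,"ry": 0,"rz": 1}
    - {"dx": 0,"dy": 0,"dz": -0.6,"rx": 0,"ry": 0,"rz": 1}
    - {"dx": 0,"dy": 0,"dz": -0.6,"rx": 0,"ry": 0,"rz": 1}

```text
t: 32.65
position: [0.3566, 0.2978, 0.1803]
tcp_rot: [0.0, 0.841, 0.541, 0.0]
contact_force: [0.4, -0.2, -1.1]
width: 0.0099
grip_force: 20.0
```

Call:
servo_tool:
  motion:
    - {"dx": 0,"dy": 0,"dz": 0,"rx": 0,"ry": 0,"rz": 1}
    - {"dx": 0,"dy": 0,"dz": 0,"rx": 0,"ry": 0,"rz": 1}
    - {"dx": 0,"dy": 0,"dz": 0,"rx": 0,"ry": 0,"rz": 1}
    - {"dx": 0,"dy": 0,"dz": 0,"rx": 0,"ry": 0,"rz": 1}
    - {"dx": 0,"dy": 0,"dz": 0,"rx": 0,"ry": 0,"rz": 1}

```text
t: 33.07
position: [0.3566, 0.2978, 0.1795]
tcp_rot: [-0.0, 0.952, 0.305, 0.0]
contact_force: [0.3, 0.2, -0.2]
width: 0.0098
grip_force: 20.0
```

Call:
servo_tool:
  motion:
    - {"dx": 0,"dy": 0,"dz": 0,"rx": 0,"ry": 0,"rz": 1}
    - {"dx": 0,"dy": 0,"dz": 0,"rx": 0,"ry": 0,"rz": 1}
    - {"dx": 0,"dy": 0,"dz": 0,"rx": 0,"ry": 0,"rz": 1}
    - {"dx": 0,"dy": 0,"dz": 0,"rx": 0,"ry": 0,"rz": 1}
    - {"dx": 0,"dy": 0,"dz": 0,"rx": 0,"ry": 0,"rz": 1}

```text
t: 33.48
position: [0.3566, 0.2978, 0.1794]
tcp_rot: [-0.0, 0.999, 0.048, 0.0]
contact_force: [0.8, 0.5, -0.8]
width: 0.0099
grip_force: 20.0
```

Call:
servo_tool:
  motion:
    - {"dx": 0,"dy": 0,"dz": 0,"rx": 0,"ry": 0,"rz": 1}
    - {"dx": 0,"dy": 0,"dz": 0,"rx": 0,"ry": 0,"rz": 0.55}
    - {"dx": 0.6,"dy": 0.04,"dz": 0,"rx": 0,"ry": 0,"rz": 0}
    - {"dx": 0.85,"dy": 0.04,"dz": 0,"rx": 0,"ry": 0,"rz": 0}
    - {"dx": 0.85,"dy": 0.04,"dz": 0,"rx": 0,"ry": 0,"rz": 0}

```text
t: 33.9
position: [0.4152, 0.2913, 0.1796]
tcp_rot: [-0.0, 1.0, -0.029, 0.0]
contact_force: [-0.7, -0.8, -0.5]
width: 0.0097
grip_force: 20.0
```

Call:
servo_tool:
  motion:
    - {"dx": 0.85,"dy": 0.04,"dz": 0,"rx": 0,"ry": 0,"rz": 0}
    - {"dx": 0.85,"dy": 0.04,"dz": 0,"rx": 0,"ry": 0,"rz": 0}
    - {"dx": 0.85,"dy": 0.04,"dz": 0,"rx": 0,"ry": 0,"rz": 0}
    - {"dx": 0.5,"dy": 0.04,"dz": 0,"rx": 0,"ry": 0,"rz": 0}
    - {"dx": 0,"dy": 0,"dz": 0,"rx": 0,"ry": 0,"rz": 0}

```text
t: 34.32
position: [0.4922, 0.2822, 0.1789]
tcp_rot: [-0.0, 1.0, -0.031, 0.001]
contact_force: [-0.2, -0.8, -0.1]
width: 0.0096
grip_force: 20.0
```

Run:
```python
from h import *
o=robot.observe();print(o["position"],np.degrees(yaw()),o["width"])
s=snap("wrist");C=cloud(s);yellow(s);cv2.imwrite("pics/w13.png",s["image"])
for r in robot.masks_of("slide_cap","wrist"):
    P=C[r["pixels"]]; P=P[P[:,2]<.06]; 
    if len(P)<50: continue
    zt=np.percentile(P[:,2],99); Q=P[P[:,2]>zt-.004]
    print(r["conf"],zt,((Q.min(0)+Q.max(0))/2).round(4),np.ptp(Q,axis=0).round(3))
measure("slide_needle",z=.01,s=s)
```

```text
[0.4922296  0.28215406 0.17888905] -3.528509667540892 0.009595061859996106
yellow px [ 451   68  105   80 4926] mean [557.2  87.8] rect [553.4  86.3] [60.6 86.3] 2.9
yellow px [ 249   90  118   78 4828] mean [544.4 258.9] rect [545.8 253.6] [101.7  65.9] 86.3
yellow px [188  98  58  62 854] mean [552.3 324.4] rect [551.3 330.7] [52.8 45.5] 10.6
0.85 0.04141154465509552 [0.5512 0.3338 0.0403] [0.01  0.012 0.004]
0.8 0.027832623340431246 [0.3803 0.1605 0.0262] [0.014 0.023 0.005]
0.69 0.02287535343944099 [0.415  0.1441 0.0212] [0.048 0.015 0.005]
slide_needle wrist conf 0.93 n 484 rect [544.  233.9] wh [ 8.1 47.4] mean [542.5 233.9] axis deg 176.3 px [330. 132.]
```

View pics/w13.png

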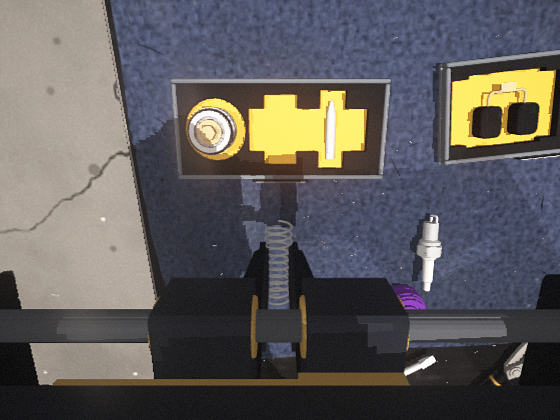

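The cap is seated: top at z 40 mm, position (551,334) mm, px (210,131). The needle is in place (330,130). The spring is in the jaws at (279,265).

Call:
servo_tool:
  motion:
    - {"dx": 0.75,"dy": 0.02,"dz": 0,"rx": 0,"ry": 0,"rz": 0}
    - {"dx": 0.8,"dy": 0.02,"dz": 0.3,"rx": 0,"ry": 0,"rz": 0}
    - {"dx": 0.65,"dy": 0.02,"dz": 0.8,"rx": 0,"ry": 0,"rz": 0}
    - {"dx": 0,"dy": 0,"dz": 0.9,"rx": 0,"ry": 0,"rz": 0}
    - {"dx": 0,"dy": 0,"dz": 0.9,"rx": 0,"ry": 0,"rz": 0}

```text
t: 34.88
position: [0.5445, 0.2781, 0.1059]
tcp_rot: [-0.0, 1.0, -0.03, 0.0]
contact_force: [-0.6, -0.3, -0.6]
width: 0.0099
grip_force: 20.0
```

Call:
servo_tool:
  motion:
    - {"dx": 0,"dy": 0,"dz": 0.8,"rx": 0,"ry": 0,"rz": 0}
    - {"dx": 0,"dy": 0,"dz": 0.6,"rx": 0,"ry": 0,"rz": 0}
    - {"dx": 0,"dy": 0,"dz": 0,"rx": 0,"ry": 0,"rz": 0}
    - {"dx": 0,"dy": 0,"dz": 0,"rx": 0,"ry": 0,"rz": 0}
    - {"dx": 0,"dy": 0,"dz": 0,"rx": 0,"ry": 0,"rz": 0}

```text
t: 35.3
position: [0.5447, 0.2783, 0.0725]
tcp_rot: [-0.0, 1.0, -0.03, 0.001]
contact_force: [-0.1, -1.2, 0.0]
width: 0.0097
grip_force: 20.0
```

Run:
```python
from h import *
o=robot.observe();print(o["position"],np.degrees(yaw()),o["width"])
s=snap("wrist");yellow(s);measure("slide_spring",z=.054,s=s)
```

```text
[0.54471953 0.27833359 0.07253104] -3.471734022226258 0.009705897188938639
yellow px [ 236  180  132   97 5137] mean [550.2 265.8] rect [544.8 262.9] [83.7 64.6] 86.9
yellow px [ 149  190   83   76 1366] mean [556.6 326. ] rect [553.3 330.4] [52.9 40.1] 44.3
yellow px [282 373 127  12 761] mean [428.6 236.9] rect [429.1 236.8] [91.5  9.6] 86.5
yellow px [137 379 124   6 507] mean [433.1 344.5] rect [433. 343.] [89.3  4.4] 86.5
slide_spring wrist conf 0.69 n 868 rect [545.5 277.9] wh [12.9 46.4] mean [548.3 277.5] axis deg 173.4 px [280. 258.]
```

Call:
servo_tool:
  motion:
    - {"dx": 0.08,"dy": 0.03,"dz": 0.4,"rx": 0,"ry": 0,"rz": 0}
    - {"dx": 0,"dy": 0,"dz": 0.5,"rx": 0,"ry": 0,"rz": 0}
    - {"dx": 0,"dy": 0,"dz": 0.4,"rx": 0,"ry": 0,"rz": 0}
    - {"dx": 0,"dy": 0,"dz": 0.25,"rx": 0,"ry": 0,"rz": 0}
    - {"dx": 0,"dy": 0,"dz": 0,"rx": 0,"ry": 0,"rz": 0}

```text
t: 35.82
position: [0.5463, 0.2768, 0.0311]
tcp_rot: [0.0, 1.0, -0.031, -0.001]
contact_force: [-0.3, 0.0, -0.3]
width: 0.0099
grip_force: 20.0
```

Call:
servo_tool:
  motion:
    - {"dx": 0,"dy": 0,"dz": 0,"rx": 0,"ry": 0,"rz": 0}
    - {"dx": 0,"dy": 0,"dz": 0,"rx": 0,"ry": 0,"rz": 0}
    - {"dx": 0,"dy": 0,"dz": 0,"rx": 0,"ry": 0,"rz": 0}
    - {"dx": 0,"dy": 0,"dz": 0,"rx": 0,"ry": 0,"rz": 0}
    - {"dx": 0,"dy": 0,"dz": 0,"rx": 0,"ry": 0,"rz": 0}

```text
t: 36.23
position: [0.5466, 0.277, 0.0326]
tcp_rot: [0.0, 1.0, -0.031, -0.0]
contact_force: [-0.1, -0.6, -0.3]
width: 0.0098
grip_force: 20.0
```

Release, lift, and step back for a check.

Call:
servo_tool:
  motion:
    - {"dx": 0,"dy": 0,"dz": 0,"rx": 0,"ry": 0,"rz": 0}
    - {"dx": 0,"dy": 0,"dz": 0,"rx": 0,"ry": 0,"rz": 0}
    - {"dx": 0,"dy": 0,"dz": 0,"rx": 0,"ry": 0,"rz": 0}
    - {"dx": 0,"dy": 0,"dz": 0,"rx": 0,"ry": 0,"rz": 0}
    - {"dx": 0,"dy": 0,"dz": 0,"rx": 0,"ry": 0,"rz": 0}
  jaw: -0.58

```text
t: 36.65
position: [0.5467, 0.277, 0.0326]
tcp_rot: [0.0, 1.0, -0.031, 0.0]
contact_force: [0.4, 0.6, 0.6]
width: 0.0201
grip_force: 0.0
```

Call:
servo_tool:
  motion:
    - {"dx": 0,"dy": 0,"dz": -0.3,"rx": 0,"ry": 0,"rz": 0}
    - {"dx": 0,"dy": 0,"dz": -0.6,"rx": 0,"ry": 0,"rz": 0}
    - {"dx": 0,"dy": 0,"dz": -1,"rx": 0,"ry": 0,"rz": 0}
    - {"dx": 0,"dy": 0,"dz": -1,"rx": 0,"ry": 0,"rz": 0}
    - {"dx": 0,"dy": 0,"dz": -1,"rx": 0,"ry": 0,"rz": 0}

```text
t: 37.07
position: [0.5465, 0.277, 0.1316]
tcp_rot: [0.0, 1.0, -0.031, -0.0]
contact_force: [0.9, 0.2, 0.3]
width: 0.02
grip_force: 0.0
```

Call:
servo_tool:
  motion:
    - {"dx": -0.7,"dy": 0.9,"dz": -0.6,"rx": 0,"ry": 0,"rz": 0}
    - {"dx": -0.7,"dy": 0.9,"dz": -0.6,"rx": 0,"ry": 0,"rz": 0}
    - {"dx": -0.7,"dy": 0.9,"dz": -0.6,"rx": 0,"ry": 0,"rz": 0}
    - {"dx": -0.7,"dy": 0.9,"dz": -0.6,"rx": 0,"ry": 0,"rz": 0}
    - {"dx": 0,"dy": 0,"dz": 0,"rx": 0,"ry": 0,"rz": 0}

```text
t: 37.48
position: [0.469, 0.1893, 0.193]
tcp_rot: [-0.0, 1.0, -0.031, 0.001]
contact_force: [0.6, 0.6, 1.3]
width: 0.0199
grip_force: 0.0
```

Run:
```python
from h import *
o=robot.observe();print(o["position"],np.degrees(yaw()),o["width"])
s=snap("wrist");C=cloud(s);yellow(s);cv2.imwrite("pics/w14.png",s["image"])
for t,z in (("slide_spring",.013),("slide_needle",.01),("emulsion_tube",.012),("twin_float",.018)): measure(t,z=z,s=s)
# tray frames: origin, yaw; heights above floor of each part, along tray x
def loc(n,o,a,yc):
    R=np.array([[np.cos(a),-np.sin(a)],[np.sin(a),np.cos(a)]]); p=(C[...,:2]-np.array(o))@R
    for x0 in(-.02,-.01,0,.01,.02):
        m=(abs(p[...,0]-x0)<.003)&(abs(p[...,1]-yc)<.012); print(n,x0,"zmax %.4f"%np.percentile(C[m][:,2],97) if m.any() else "-")
loc("spring",(.547,.2773),np.radians(-3.6),0); loc("needle",(.547,.2773),np.radians(-3.6),-.044); loc("tube",(.5555,.0487),np.radians(2.8),-.042)
```

```text
[0.46901861 0.18931526 0.19303714] -3.557946841476887 0.019913027639084643
yellow px [ 450   44   68   65 2819] mean [557.3   4.5] rect [557.4   4.5] [52.3 57.2] 2.7
yellow px [ 335   48  103   79 5086] mean [556.2  87.8] rect [553.4  87.9] [60.5 88.4] 2.9
yellow px [ 142   70  116   77 5058] mean [546.9 253.5] rect [545.7 254.2] [101.3  65.8] 86.1
yellow px [ 88  78  52  61 791] mean [551.4 324.7] rect [550.7 330.2] [42.2 52.3] 88.9
slide_spring wrist conf 0.83 n 273 rect [546.7 276.5] wh [11.7 40.7] mean [546.6 276.4] axis deg 179.9 px [174. 109.]
slide_needle wrist conf 0.64 n 510 rect [544.3 234.1] wh [ 9.  48.8] mean [543.2 234. ] axis deg 176.4 px [223. 110.]
emulsion_tube wrist conf 0.92 n 476 rect [560.2   7. ] wh [35.8 11.2] mean [559.6   6.5] axis deg 4.2 px [484.  74.]
twin_float wrist conf 0.65 n 1790 rect [552.9  88.4] wh [43.7 50.6] mean [548.2  87.6] axis deg 93.5 px [391.  93.]
twin_float wrist conf 0.50 n 550 rect [560.    9.6] wh [36.2 11.4] mean [559.3   9.8] axis deg 5.6 px [484.  74.]
spring -0.02 zmax 0.0204
spring -0.01 zmax 0.0205
spring 0 zmax 0.0203
spring 0.01 zmax 0.0207
spring 0.02 zmax 0.0201
needle -0.02 zmax 0.0152
needle -0.01 zmax 0.0153
needle 0 zmax 0.0152
needle 0.01 zmax 0.0148
needle 0.02 zmax 0.0150
tube -0.02 zmax 0.0101
tube -0.01 zmax 0.0176
tube 0 zmax 0.0160
tube 0.01 zmax 0.0155
tube 0.02 zmax 0.0150
```

View pics/w14.png

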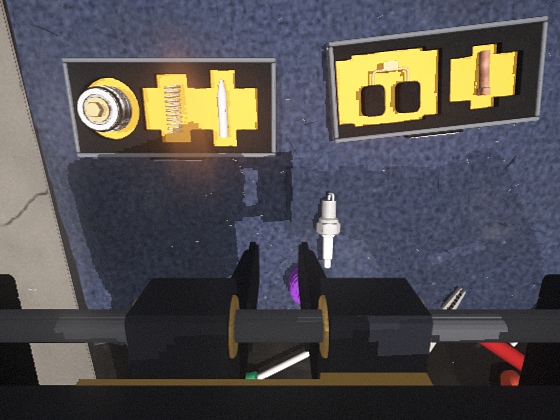

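All five parts are seated level in their pockets: the cap at px (104,108), the spring (172,109), the needle (223,107), the float (390,92) and the tube (484,74). The plug is undisturbed at (328,228), so I'm handing in.

```bash
python3 -c "
from workcell import robot
print(robot.sign_off())"
```

```text
the job is handed in; nothing more can be done
None
```

I placed all five parts in their pockets and handed the job in at about 38 s of the 125 s; the final check showed them flat and centred, the spark plug looked unmoved and I never went near the fuel tap, but sign-off returned no verdict.

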